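# Fit a fresh backup cell in a fume-cupboard airflow monitor

## Robot

A 6-joint arm with a two-finger parallel gripper is mounted at the origin on the work surface. World frame = base frame: x ahead of the robot, y to its left, z up, the work surface at z = 0. Lengths are in m, angles in rad, forces in N, time in s.
With the tool pointing down it reaches from about 0.25 to 0.775 m from the base axis. Payload 4 kg.
Tool frame: the origin (TCP) lies between the finger pads; the fingertips stand 14 mm ahead of it and the grasp point (between the pads) lies 5 mm behind it (robot.tips_ahead is the distance from the TCP to the fingertips, in m); z points along the fingers, y is the direction in which the jaws open and shut (so a half turn about z gives the same grasp; the last joint's range is limited). The gripper opens to 94 mm and grips with 3 to 60 N. Pads are 16 mm wide; open, the fingers measure 119 mm over their backs; the gripper's body (75 mm by 177 mm) begins 78 mm behind the grasp point.
Start: joints at [1.16, 0.087, 1.371, -0, 1.684, -0.103], TCP at [0.167, 0.524, 0.22] pointing down, gripper open.
Joint ranges: [-3.1, 3.1], [-0.76, 2.03], [0.27, 2.55], [-1.08, 4.22], [0.17, 2.65], [-2.57, 2.57]. Speed limits (rad/s): [2.79, 2.79, 3.14, 3.14, 3.14, 3.14].

## Interface

Orientations are given as [roll, pitch, yaw] about the fixed x, y, z axes, in that order (R = Rz(yaw) Ry(pitch) Rx(roll)).
In Python, from bench import robot, optics, job gives the robot as it stands.
- The arm moves only by the tool apply_moves, never from a script. Its argument "moves" is a list of rows, each a list of 3 entries, a list of its own where there are three numbers: the shift along the tool's x, y, z in cm, then the turn, a rotation vector about the tool's x, y, z in rad, then the opening, from 0 (shut) to 1 (fully open). In form: [[[tx, ty, tz], [rx, ry, rz], grip], ...]. A call has exactly 10 rows; each row is the pose to reach, as a shift and turn from the pose commanded when the call began, along the tool's axes at that moment; what a row does not reach only later rows make up. A row lasts 1/12 s, in which the tool goes at most 41.7 mm and 7.16 degrees, less where a joint would pass 70% of its speed; a pose out of reach is approached as far as the arm can. A call with a gripper value outside its range is refused whole. The fingers move at their own pace and stop on an object; the grip force is fixed at half the most. Time passes only in rows, so rows that repeat a pose let the fingers close, or fill a call up. It gives the time, the measured TCP pose, the force and the opening at its end, in the units of the state.
- robot.get_obs(): the state, without advancing time (a new reading comes with each control period).
- optics.snapshot(name): name is "side" or "top" or "wrist"; returns the picture (480x640x3 uint8, red, green, blue); there is no depth.
- optics.get_calibration(name): a dict with "fx", "fy", "cx", "cy" (pixels), "k1" (the pictures are not rectified: a ray, as slopes to the right and down, at radius r is drawn at 1 + k1 r^2 times it, then the intrinsics apply), "rvec" (rotation vector, rad) and "tvec" (3), from world to camera coordinates, as OpenCV has them. Camera axes: x right, y down, z forward; pixel columns grow to the right and rows downward; lengths in m; the calibration is good to about 2 mm. A picture is of the moment at which its call begins: read the wrist's pose just before it. get_calibration takes no time and is no camera call; for the wrist camera it gives the pose at the moment of the call.
- job.close_job(): hands the job in, once; it reports no verdict.
The state is a dict: "time": time; "joint_positions": joint angles; "qvel": joint speeds; "joint_torque": joint torques, N m; "tool_pos": TCP position; "ee_rot": TCP orientation; "wrist_force": force on the tool from outside, world axes, zero at the start; "wrist_torque": the same for the moment, N m; "width": finger opening in m.
Only numpy, scipy, OpenCV 4.12 (cv2) and the standard library are available. Lean on these libraries where they do the work, as an engineer would, in place of code of your own. Each camera call takes 0.05 s, during which the arm holds its last target.

## Task

The fume-cupboard airflow monitor lies open on its back: take the fresh green cell from the tray and fit it in the black cradle inside. Enter it slanting, flat end first, push that end back against the spring, then press the button end down until the two snap ears hold it and the cell lies fully home and level; then let go. Do not force anything - ease the cell in gently - and leave the spent grey cell, the screwdriver, the jar and the cover where they are.

Things in the scene. Friction and masses are not known exactly. Their poses are not given: they have to be found in the camera images.
- monitor: Open airflow monitor, fixed flat on the bench: white case 220 (x) x 170 (y) mm, floor 5 mm thick, rim 30 mm high. Origin: centre of its underside; x runs along the black cell cradle from spring end to plus end. Beside the cradle (|y| 20 to 80 mm, x -35 to +12 mm) its floor is free for fingers. Circuit board at x -104 to -74 mm (top z 22 mm), display back at x 74 to 98 mm (top z 13 mm).
- seat (a point): Point fixed to the monitor: NOMINAL middle of the seated can, 27.6 mm above the bench. Beware: the cradle (spring, saddles, plus wall, ears together) is screwed down through slotted holes and stands up to 7 mm either way along the monitor's x from nominal, differently each time; no reported pose shows it: feel or see. Axes as monitor. Seated, the cell is level, spring pressed 5 mm; an end still proud just needs pressing down.
- spring_nominal (a point): Point fixed to the monitor: NOMINAL centre of the spring contact's free face (true one up to 7 mm either way along x). Steel disc 13 mm across on a coil, 27.6 mm above the bench, pushed towards -x at 1.2 N per mm, solid stop after 11 mm. It cannot move down. The spring-end wall, 34 mm wide, top 39 mm above the bench, begins 15 mm behind the free face.
- plus_nominal (a point): Point fixed to the monitor: NOMINAL centre of the plus contact's face (true one up to 7 mm either way along x), 55.5 mm from the spring's free face. Upright plate 20 mm wide on a wall 36 mm wide and 7.5 mm thick, top 38 mm above the bench, rigid. With its plus end up by 20 to 25 degrees and its minus end low, the cell passes inside this plate only with the spring pressed 8 to 10 mm (10 to 12 N).
- ears_nominal (a point): Point fixed to the monitor: NOMINAL middle between the bulges of the two steel snap ears (true one up to 7 mm either way along x), 46 mm from the spring's free face, 36.1 mm above the bench. Ears 10 mm long in x, bulge axes at y = +17 and -17 mm, bulge radius 2 mm, flared tops to 42 mm. They give outwards at 6.5 N per mm each. A cell rests on them about 16 mm high there; 6 to 15 N down on it snaps it home.
- cell: Fresh D-size cell, the GREEN one with a copper band at its plus end: cylinder 33.2 mm across, can 58.5 mm long, plus a steel button (9.5 mm across, 2 mm proud) on the plus end; about 140 g. Origin: middle of the can on its axis; x along the axis towards the plus button. It lies in a V slot of the white tray, axis level at 24.6 mm above the bench, plus end pointing roughly away from the robot.
- cell_minus (a point): Centre of the fresh cell's flat minus face (29.25 mm from the can's middle).
- cell_plus (a point): Tip of the fresh cell's plus button (31.25 mm from the can's middle).
- tray: White cell tray 110 (x) x 180 (y) mm, floor 4 mm thick, rim 12 mm high, fixed on the bench; two slots along x at y = +40 and -40 mm, one with the fresh and one with the spent cell. V ribs 6 mm wide at x = -22 and +22 mm reach 15 mm to each side of a slot's centre and 11 mm high. Origin: centre of its underside.
- spent: Spent cell, grey with a copper band, same size and origin as the fresh one, lying in the tray's other slot. Leave it.
- driver: Screwdriver 170 mm long lying loose on the bench. Leave it.
- jar: Glass jar with blue cap, 66 mm across, 85 mm high; origin at the centre of its underside. Leave it.
- cover: The monitor's white cover, 220 x 170 x 12 mm, lying flat on the bench; origin at the centre of its underside. Leave it.
Not all that is in view belongs to the job. There is more than one size of the cell; the job needs the middle-sized.

How it is judged:
By the outcome, as a careful person would: the job done as asked, in the order asked, and still so for the second after the job is handed in, with the robot touching nothing.
It also fails if it takes over 45 s, if anything falls off the work surface, if the arm or the gripper's body presses on something with over 40 N, if the wrist force passes 120 N, or if a joint passes its speed limit or range.

## Working session

There is one attempt and no reset: what is moved stays moved. The work goes in short steps, Python scripts to look and compute and a tool call to move; the robot and the scene stay as the last step left them, time stands still between calls to the robot, and variables do not carry over. Pictures are saved under pics/ and viewed, and the job is handed in when it is done.

Besides the shell and the picture viewer there is one more tool, called after "Request:" as a command line: name --argument value ..., lists and objects as JSON in quotes. apply_moves: Moves the arm, as the interface text tells. Its arguments: {"type":"object","properties":{"moves":{"type":"array"}},"required":["moves"]}

```bash
ls; mkdir -p pics
python3 - <<'E'
from bench import robot, optics, job
import cv2
print(robot.get_obs(), robot.tips_ahead)
for n in ["side","top","wrist"]:
    c=optics.get_calibration(n); print(n,c)
    im=optics.snapshot(n); cv2.imwrite(f"pics/{n}0.png",im[:,:,::-1])
E
```

```text
pics
{'time': 0.0, 'joint_positions': array([ 1.15991261e+00,  8.79280728e-02,  1.37224807e+00, -2.31821922e-05,
        1.68359148e+00, -1.03129899e-01]), 'qvel': array([-2.10433674e-03,  1.78978658e-03, -2.00136815e-03, -2.71048782e-03,
       -5.98372351e-04, -8.69626813e-05]), 'joint_torque': array([ 1.74517500e-03, -3.40179849e+01, -3.02420890e+01,  7.16973608e-02,
        3.32113460e-02, -1.75908767e-04]), 'tool_pos': array([0.16642426, 0.52367157, 0.218322  ]), 'ee_rot': array([-3.13942687e+00, -2.00988565e-04,  2.83383603e+00]), 'wrist_force': array([-0.54411965, -0.38157481,  0.61697437]), 'wrist_torque': array([0.00766444, 0.00051628, 0.02410707]), 'width': 0.09430076164208785} 0.014
side {'fx': 535.7865136796, 'fy': 535.7865136796, 'cx': 317.589771684318, 'cy': 234.78110449530794, 'k1': -0.010371469243210082, 'rvec': array([ 2.29466175, -0.35049855,  0.16856915]), 'tvec': array([-0.57141158,  0.16424328,  1.11816279])}
top {'fx': 445.69125674172005, 'fy': 445.69125674172005, 'cx': 316.36120292796477, 'cy': 244.99844870234736, 'k1': 0.01164494762327299, 'rvec': array([ 2.19485274, -2.14726316,  0.09314798]), 'tvec': array([0.02598287, 0.60327991, 1.2513138 ])}
wrist {'fx': 406.8403811284202, 'fy': 406.8403811284202, 'cx': 317.7064125247486, 'cy': 234.4944340555715, 'k1': 0.0043785454748978495, 'rvec': array([-2.36501849, -1.72882757, -0.21569582]), 'tvec': array([-0.5483641 , -0.02444379,  0.39061473])}
```

View pics/top0.png

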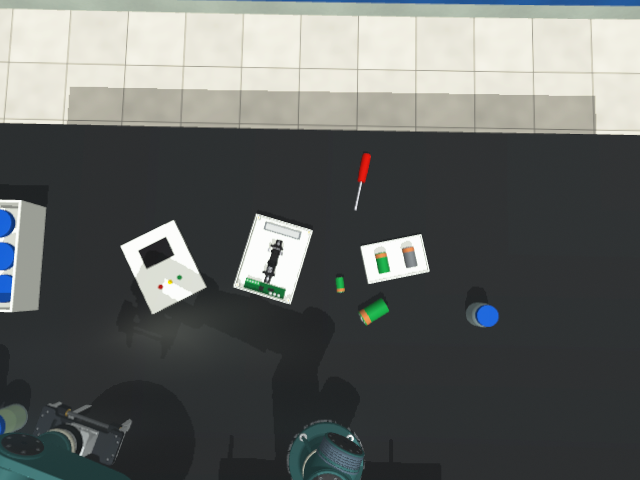

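View pics/side0.png

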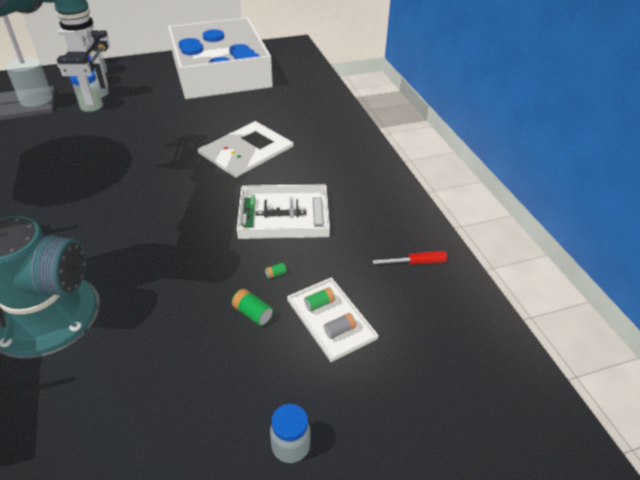

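View pics/wrist0.png

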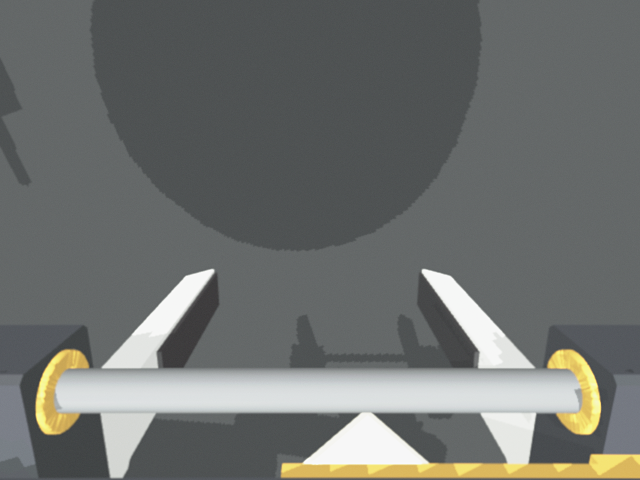

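```bash
cat > h.py <<'E'
import numpy as np, cv2
from scipy.spatial.transform import Rotation as Ro
def ray(c,u,v):
    K=np.array([[c['fx'],0,c['cx']],[0,c['fy'],c['cy']],[0,0,1]])
    d=np.array([c['k1'],0,0,0,0.])
    p=cv2.undistortPoints(np.array([[[u,v]]],float),K,d)[0,0]
    R=cv2.Rodrigues(np.array(c['rvec']))[0]; t=np.array(c['tvec'])
    return -R.T@t, R.T@np.array([p[0],p[1],1])
def onz(c,u,v,z):
    o,d=ray(c,u,v); return o+d*(z-o[2])/d[2]
def proj(c,P):
    K=np.array([[c['fx'],0,c['cx']],[0,c['fy'],c['cy']],[0,0,1]])
    return cv2.projectPoints(np.array(P,float).reshape(-1,1,3),np.array(c['rvec']),np.array(c['tvec']),K,np.array([c['k1'],0,0,0,0.]))[0].reshape(-1,2)
E
python3 - <<'E'
import cv2
im=cv2.imread('pics/top0.png')
a=cv2.resize(im[205:315,225:325],None,fx=6,fy=5.4,interpolation=cv2.INTER_CUBIC) if 0 else cv2.resize(im[208:308,225:325],None,fx=6,fy=6,interpolation=cv2.INTER_CUBIC)
cv2.imwrite('pics/c1.png',a)
a=cv2.resize(im[225:330,325:435],None,fx=5.5,fy=5.5,interpolation=cv2.INTER_CUBIC)
cv2.imwrite('pics/c2.png',a)
im=cv2.imread('pics/side0.png')
cv2.imwrite('pics/c3.png',cv2.resize(im[175:250,225:340],None,fx=6.5,fy=6.5,interpolation=cv2.INTER_CUBIC))
E
```

```text
(no output)
```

View pics/c1.png

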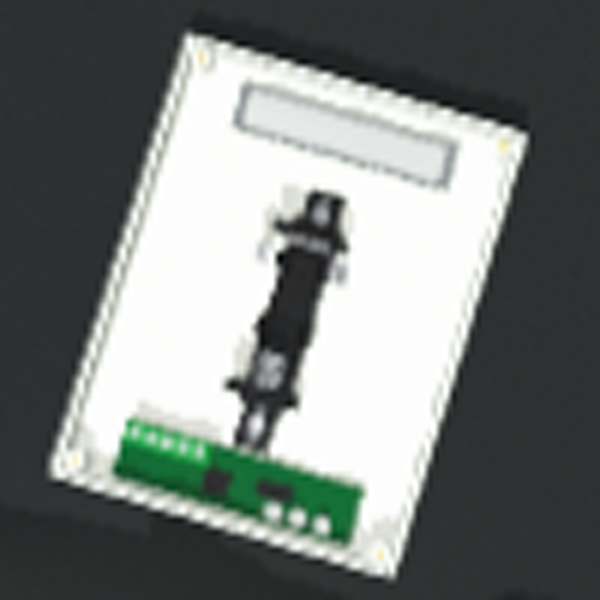

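View pics/c2.png

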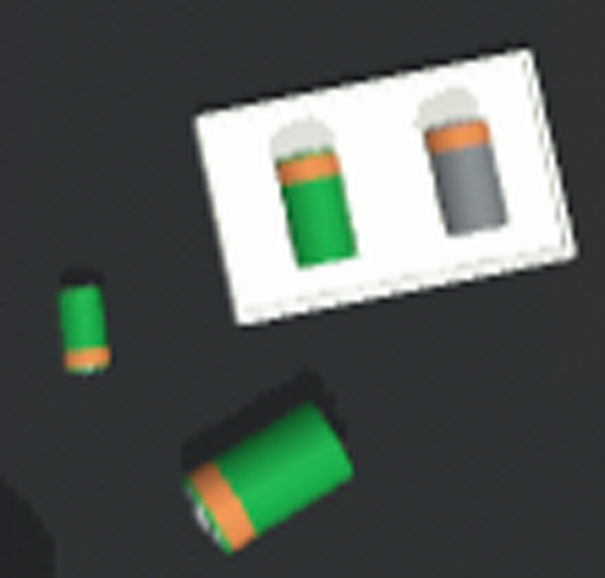

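View pics/c3.png

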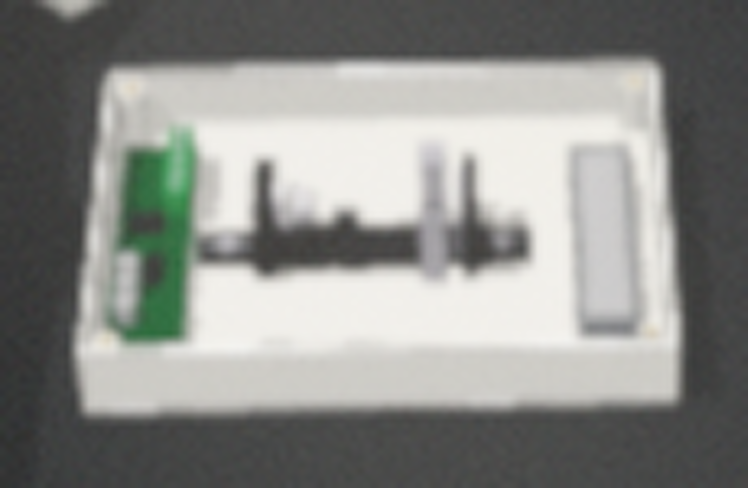

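Run:
```python
from h import *
from bench import optics
c=optics.get_calibration('top'); s=optics.get_calibration('side')
im=cv2.imread('pics/top0.png')
def quad(mask):
    cs,_=cv2.findContours(mask,cv2.RETR_EXTERNAL,cv2.CHAIN_APPROX_NONE)
    k=max(cs,key=cv2.contourArea); h=cv2.convexHull(k)
    return cv2.minAreaRect(h), cv2.approxPolyDP(h,6,True)[:,0]
m=(im.min(2)>130).astype(np.uint8)
for nm,(x0,x1,y0,y1),z in [('mon',(225,325,205,312),.03),('tray',(352,440,228,290),.012)]:
    mm=np.zeros_like(m); mm[y0:y1,x0:x1]=m[y0:y1,x0:x1]
    mm=cv2.morphologyEx(mm,cv2.MORPH_CLOSE,np.ones((9,9)))
    r,q=quad(mm); print(nm,r,q.tolist())
    b=cv2.boxPoints(r); P=np.array([onz(c,*p,z) for p in b]); print(P.round(4).tolist(), 'ctr',P.mean(0).round(4),[np.linalg.norm(P[i]-P[(i+1)%4]).round(4) for i in range(4)])
    for i in range(4):
        d=P[(i+1)%4]-P[i]; print(np.degrees(np.arctan2(d[1],d[0])).round(2))
hsv=cv2.cvtColor(im,cv2.COLOR_BGR2HSV)
g=((hsv[...,0]>45)&(hsv[...,0]<75)&(hsv[...,1]>120))|((hsv[...,0]>5)&(hsv[...,0]<20)&(hsv[...,1]>100))
g=g.astype(np.uint8); mm=np.zeros_like(g); mm[240:285,368:396]=g[240:285,368:396]
r,q=quad(mm);print(r)
b=cv2.boxPoints(r);P=np.array([onz(c,*p,.03) for p in b]);print(P.round(4).tolist(),P.mean(0),[np.linalg.norm(P[i]-P[(i+1)%4]).round(4) for i in range(4)])
print('cam',ray(c,320,240)[0],ray(s,320,240)[0])
```

```text
mon ((272.57147216796875, 258.26409912109375), (60.234535217285156, 77.89598083496094), 16.8583984375) [[256, 214], [312, 230], [290, 303], [233, 286]]
[[0.4779, 0.275, 0.03], [0.6934, 0.2182, 0.03], [0.6462, 0.0507, 0.03], [0.4323, 0.1098, 0.03]] ctr [0.5625 0.1634 0.03  ] [np.float64(0.2229), np.float64(0.174), np.float64(0.2219), np.float64(0.1714)]
-14.75
-105.73
164.57
74.56
tray ((394.61541748046875, 258.57696533203125), (39.0271110534668, 63.345516204833984), 78.69007110595703) [[421, 235], [429, 271], [368, 283], [361, 246]]
[[0.6049, -0.0866, 0.012], [0.645, -0.2665, 0.012], [0.5344, -0.2886, 0.012], [0.4947, -0.1101, 0.012]] ctr [ 0.5697 -0.188   0.012 ] [np.float64(0.1843), np.float64(0.1128), np.float64(0.1829), np.float64(0.1127)]
-77.41
-168.73
102.54
12.03
((382.0384521484375, 262.69232177734375), (18.631032943725586, 10.78638744354248), 78.69007110595703)
[[0.5784, -0.1287, 0.03], [0.5851, -0.1588, 0.03], [0.5332, -0.1696, 0.03], [0.5265, -0.1396, 0.03]] [ 0.55581684 -0.14919613  0.03      ] [np.float64(0.0309), np.float64(0.053), np.float64(0.0307), np.float64(0.053)]
cam [0.48497145 0.0297464  1.30166272] [ 0.31986676 -0.84781921  0.88468238]
```

```bash
cat >> h.py <<'E'
import json,os
def E2R(e): return Ro.from_euler('xyz',e)
def cmd():
    d=json.load(open('cmd.json')); return np.array(d['p']),Ro.from_quat(d['q'])
def save(p,R): json.dump({'p':list(map(float,p)),'q':list(map(float,R.as_quat()))},open('cmd.json','w'))
def to_row(p,R):
    p0,R0=cmd(); return (R0.inv().apply(np.array(p)-p0)*100).round(2).tolist(), (R0.inv()*R).as_rotvec().round(3).tolist()
def done(t,r):
    p0,R0=cmd(); p=p0+R0.apply(np.array(t)/100); R=R0*Ro.from_rotvec(r); save(p,R)
    return p.round(4),np.degrees(R.as_euler('xyz')).round(2)
def down(yawdeg,tilt=0):
    # tool down with tool x at yaw; tilt: rotation (deg) about world horizontal axis so that tool z leans
    return Ro.from_euler('xyz',[np.pi,0,np.radians(yawdeg)])
E
python3 - <<'E'
from h import *
from bench import optics
save([.167,.524,.22],E2R([np.pi,0,1.16+np.pi/2+.103]))
w=optics.get_calibration('wrist'); o,d=ray(w,w['cx'],w['cy']); p,R=cmd()
print('cam in tool',R.inv().apply(o-np.array([.1664,.5237,.2183])),R.inv().apply(d))
print(to_row([.556,-.149,.20],down(192.2)))
E
```

```text
cam in tool [ 0.0729504  -0.00017084 -0.16500468] [-0.24877284 -0.00215294  0.96855947]
([-57.46, -52.35, 2.0], [0.0, 0.0, -0.521])
```

Run:
```python
from h import *
print(to_row([.611,.150,.18],down(165)))
```

```text
([-53.64, -22.19, 4.0], [0.0, 0.0, -0.046])
```

Request:
apply_moves --moves '[[[-53.6, -22.2, 4], [0, 0, -0.046], 1], [[-53.6, -22.2, 4], [0, 0, -0.046], 1], [[-53.6, -22.2, 4], [0, 0, -0.046], 1], [[-53.6, -22.2, 4], [0, 0, -0.046], 1], [[-53.6, -22.2, 4], [0, 0, -0.046], 1], [[-53.6, -22.2, 4], [0, 0, -0.046], 1], [[-53.6, -22.2, 4], [0, 0, -0.046], 1], [[-53.6, -22.2, 4], [0, 0, -0.046], 1], [[-53.6, -22.2, 4], [0, 0, -0.046], 1], [[-53.6, -22.2, 4], [0, 0, -0.046], 1]]'

```text
time: 0.98
tool_pos: [0.4855, 0.2545, 0.1904]
ee_rot: [3.142, -0.0, 2.88]
wrist_force: [1.0, 1.0, -0.5]
width: 0.0942
```

Run:
```python
from h import *
p=np.array([.167,.524,.22]);q=np.array([.611,.150,.18]);f=.417/np.linalg.norm(q-p)
save(p+f*(q-p),E2R([np.pi,0,2.88-0.0013]));print(cmd()[0])
print(to_row([.611,.150,.18],down(165)))
```

```text
[0.48517632 0.25598661 0.19133547]
([-14.9, -6.96, 1.13], [0.0, 0.0, -0.001])
```

Request:
apply_moves --moves '[[[-14.9, -7, 1.2], [0, 0, 0], 1], [[-14.9, -7, 1.2], [0, 0, 0], 1], [[-14.9, -7, 1.2], [0, 0, 0], 1], [[-14.9, -7, 1.2], [0, 0, 0], 1], [[-14.9, -7, 1.2], [0, 0, 0], 1], [[-14.9, -7, 1.2], [0, 0, 0], 1], [[-14.9, -7, 1.2], [0, 0, 0], 1], [[-14.9, -7, 1.2], [0, 0, 0], 1], [[-14.9, -7, 1.2], [0, 0, 0], 1], [[-14.9, -7, 1.2], [0, 0, 0], 1]]'

```text
time: 1.82
tool_pos: [0.6095, 0.1513, 0.1795]
ee_rot: [3.141, 0.001, 2.882]
wrist_force: [-1.2, -0.1, -0.9]
width: 0.094
```

Run:
```python
from h import *
print(done([-14.9,-7,1.2],[0,0,0]))
from bench import robot,optics
print(robot.get_obs()['tool_pos'],robot.get_obs()['ee_rot'])
w=optics.get_calibration('wrist'); im=optics.snapshot('wrist')
json.dump({k:np.array(v).tolist() for k,v in w.items()},open('w1.json','w'))
cv2.imwrite('pics/w1.png',im[:,:,::-1])
```

```text
(array([0.6109, 0.1497, 0.1793]), array([180.  ,   0.  , 164.94]))
[0.60954296 0.15129272 0.17954153] [3.14103747e+00 8.04264712e-04 2.88176639e+00]
```

View pics/w1.png

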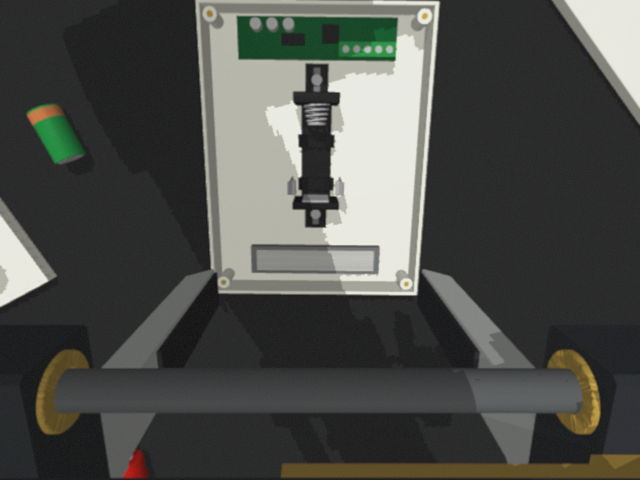

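Run:
```python
from h import *
im=cv2.imread('pics/w1.png')
cv2.imwrite('pics/w1a.png',cv2.resize(im[85:235,265:370],None,fx=4,fy=4,interpolation=cv2.INTER_CUBIC))
cv2.imwrite('pics/w1b.png',cv2.resize(im[0:300,190:445],None,fx=2,fy=2,interpolation=cv2.INTER_CUBIC))
```

```text
(no output)
```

View pics/w1a.png

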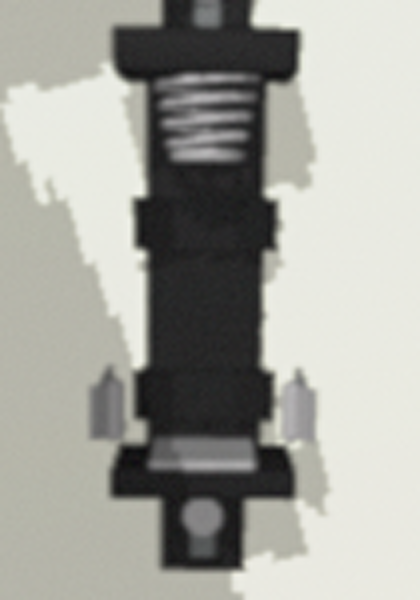

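View pics/w1b.png

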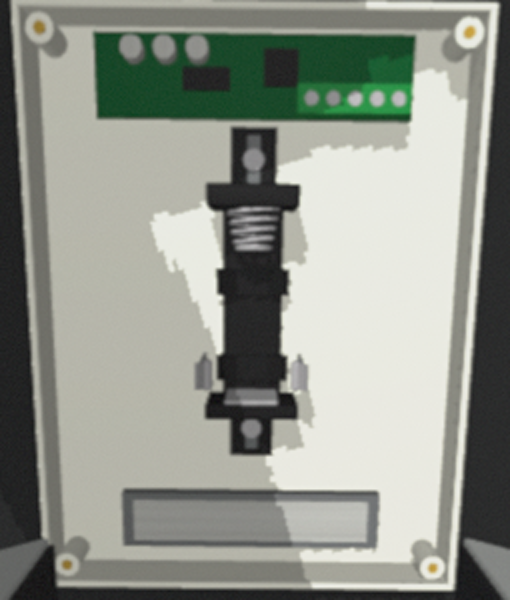

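Run:
```python
from h import *
w=json.load(open('w1.json'))
def f(x,y,s,ox,oy): return ((x+.5)/s-.5+ox,(y+.5)/s-.5+oy)
C=[onz(w,*f(x,y,2,190,0),.03) for x,y in [(12,2),(498,5),(455,590),(57,586)]]
C=np.array(C);print(C.round(4), [np.linalg.norm(C[i]-C[(i+1)%4]).round(4) for i in range(4)])
ctr=C.mean(0); ax=(C[2]+C[3]-C[0]-C[1]); yaw=np.arctan2(ax[1],ax[0]); a2=C[1]-C[0]
print(ctr,np.degrees(yaw),np.degrees(np.arctan2(a2[1],a2[0]))-90)
M=Ro.from_euler('z',yaw)
def mon(P): return (M.inv().apply(P-np.r_[ctr[:2],0])*1000).round(1)
for n,x,y,z in [('plus wall outer top',204,496,.038),('plate top',204,470,.038),('plate top36',204,470,.036),('wallinner L base',204,447,.038),('spring disc',206,161,.0341),('springwall back top L',206,28,.039),('springwall taper',206,66,.039),('sw inner bottom',206,80,.01),('ear L lo',107,439,.042),('ear R lo',300,439,.042),('earL tip',109,368,.042),('spr axis',206,120,.0276),('wallL',112,480,.038),('wallR',296,480,.038),('saddle',206,248,.011),('SWL',113,50,.039),('SWR',298,50,.039)]:
    print(n,mon(onz(w,*f(x,y,4,265,85),z)))
```

```text
[[0.4334 0.1101 0.03  ]
 [0.4777 0.2728 0.03  ]
 [0.6881 0.2151 0.03  ]
 [0.6438 0.0563 0.03  ]] [np.float64(0.1686), np.float64(0.2181), np.float64(0.1649), np.float64(0.2172)]
[0.5607669  0.16359882 0.03      ] -14.837433058546793 -15.24754233902236
plus wall outer top [35.6 -1.6 38. ]
plate top [30.6 -1.6 38. ]
plate top36 [31.  -1.6 36. ]
wallinner L base [26.2 -1.5 38. ]
spring disc [-26.2  -1.   34.1]
springwall back top L [-49.  -1.  39.]
springwall taper [-42.5  -1.   39. ]
sw inner bottom [-41.8  -1.1  10. ]
ear L lo [ 24.  -19.7  42. ]
ear R lo [24.1 16.4 42. ]
earL tip [ 10.8 -19.   42. ]
spr axis [-33.7  -1.   27.6]
wallL [ 32.5 -19.1  38. ]
wallR [32.6 16.  38. ]
saddle [-9.7 -1.2 11. ]
SWL [-45.3 -17.5  39. ]
SWR [-45.2  15.4  39. ]
```

Run:
```python
from h import *
print(to_row([.557,-.149,.17],down(192.2)))
```

```text
([-2.56, -30.24, 0.93], [0.0, 0.0, -0.476])
```

Request:
apply_moves --moves '[[[-2.6, -30.2, 0.9], [0, 0, -0.476], 1], [[-2.6, -30.2, 0.9], [0, 0, -0.476], 1], [[-2.6, -30.2, 0.9], [0, 0, -0.476], 1], [[-2.6, -30.2, 0.9], [0, 0, -0.476], 1], [[-2.6, -30.2, 0.9], [0, 0, -0.476], 1], [[-2.6, -30.2, 0.9], [0, 0, -0.476], 1], [[-2.6, -30.2, 0.9], [0, 0, -0.476], 1], [[-2.6, -30.2, 0.9], [0, 0, -0.476], 1], [[-2.6, -30.2, 0.9], [0, 0, -0.476], 1], [[-2.6, -30.2, 0.9], [0, 0, -0.476], 1]]'

```text
time: 2.7
tool_pos: [0.5569, -0.1486, 0.1701]
ee_rot: [3.141, 0.001, -2.929]
wrist_force: [0.5, -0.2, -0.3]
width: 0.0941
```

Run:
```python
from h import *
print(done([-2.6,-30.2,.9],[0,0,-.476]))
from bench import robot,optics
o=robot.get_obs();print(o['tool_pos'],o['ee_rot'])
w=optics.get_calibration('wrist'); im=optics.snapshot('wrist')[:,:,::-1].copy()
json.dump({k:np.array(v).tolist() for k,v in w.items()},open('w2.json','w'))
cv2.imwrite('pics/w2.png',im)
cv2.imwrite('pics/w2a.png',cv2.resize(im[170:320,240:400],None,fx=4,fy=4,interpolation=cv2.INTER_CUBIC))
hsv=cv2.cvtColor(im,cv2.COLOR_BGR2HSV)
g=((hsv[...,0]>45)&(hsv[...,0]<75)&(hsv[...,1]>120)&(hsv[...,2]>40)).astype(np.uint8)
cs,_=cv2.findContours(g,cv2.RETR_EXTERNAL,cv2.CHAIN_APPROX_NONE)
for k in cs:
    if cv2.contourArea(k)>100: print(cv2.minAreaRect(k))
```

```text
(array([ 0.5575, -0.1487,  0.1703]), array([-180.  ,    0.  , -167.79]))
[ 0.5569452  -0.14861577  0.17007345] [ 3.14104782e+00  6.83359863e-04 -2.92893485e+00]
((315.4999694824219, 215.49998474121094), (38.99999237060547, 60.99999237060547), 0.0)
((480.2973327636719, 177.71620178222656), (32.05780029296875, 42.74372863769531), 9.462322235107422)
((451.3923645019531, 24.13846206665039), (49.48986053466797, 6.945945739746094), 82.87498474121094)
((381.11492919921875, 41.96664047241211), (67.73442077636719, 98.51195526123047), 69.04422760009766)
```

View pics/w2.png

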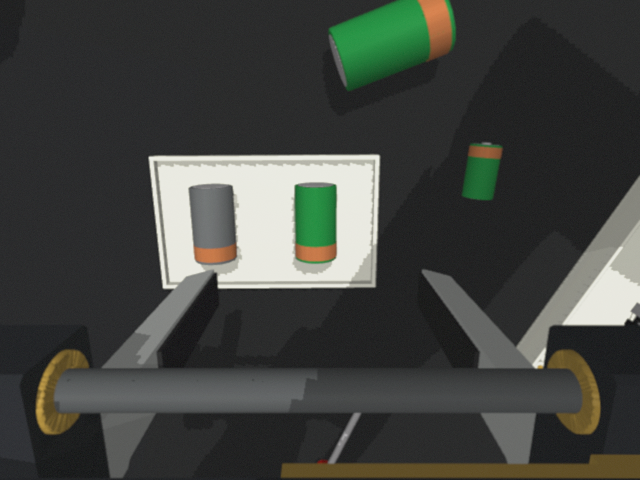

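View pics/w2a.png

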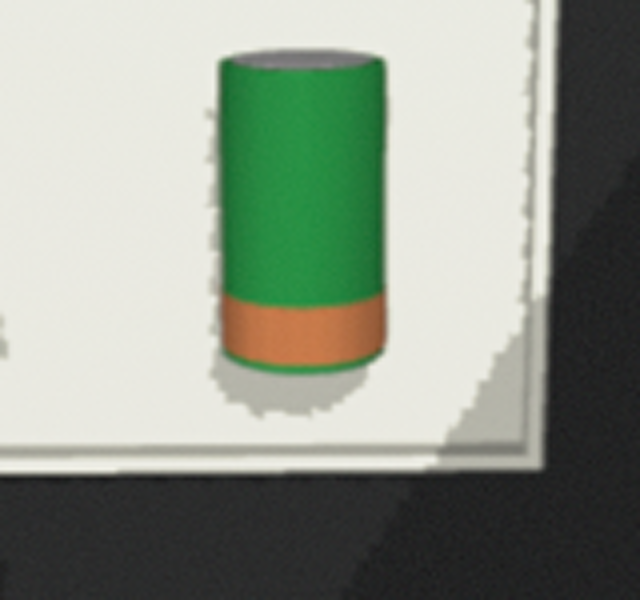

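Run:
```python
from h import *
w=json.load(open('w2.json'))
def f(x,y,s,ox,oy): return ((x+.5)/s-.5+ox,(y+.5)/s-.5+oy)
g=lambda x,y,z: onz(w,*f(x,y,4,240,170),z)
A=g(302,70,.0412);B=g(304,374,.0412);print(A,B,np.linalg.norm(B-A),(A+B)/2,np.degrees(np.arctan2(*(B-A)[1::-1])))
# edges at axis height
for y in (100,280):
    l=g(219.5 if y<150 else 221.5,y,.0246);r=g(386.5 if y<150 else 386,y,.0246);print(np.linalg.norm(l-r),(l+r)/2)
```

```text
[ 0.52502922 -0.15750065  0.0412    ] [ 0.58149436 -0.14506641  0.0412    ] 0.05781801003486344 [ 0.55326179 -0.15128353  0.0412    ] 12.41894935970119
0.03205359678603328 [ 0.53288026 -0.15571693  0.0246    ]
0.03247817102270304 [ 0.56785494 -0.1480984   0.0246    ]
```

Run:
```python
from h import *
print(to_row([.554,-.151,.07],down(192.4)))
print(to_row([.554,-.151,.0228],down(192.4)))
```

```text
([0.39, -0.15, 10.03], [-0.0, 0.0, -0.003])
([0.39, -0.15, 14.75], [-0.0, 0.0, -0.003])
```

Request:
apply_moves --moves '[[[0.4, -0.15, 3], [0, 0, -0.003], 0.6], [[0.4, -0.15, 6], [0, 0, -0.003], 0.6], [[0.4, -0.15, 9], [0, 0, -0.003], 0.6], [[0.4, -0.15, 10.5], [0, 0, -0.003], 0.6], [[0.4, -0.15, 12], [0, 0, -0.003], 0.6], [[0.4, -0.15, 13.5], [0, 0, -0.003], 0.6], [[0.4, -0.15, 14.4], [0, 0, -0.003], 0.6], [[0.4, -0.15, 14.75], [0, 0, -0.003], 0.6], [[0.4, -0.15, 14.75], [0, 0, -0.003], 0.45], [[0.4, -0.15, 14.75], [0, 0, -0.003], 0.3]]'

```text
time: 3.58
tool_pos: [0.5543, -0.1501, 0.0231]
ee_rot: [-3.141, 0.001, -2.923]
wrist_force: [-0.1, 0.0, 0.3]
width: 0.0466
```

Run:
```python
from h import *
print(done([.4,-.15,14.75],[0,0,-.003]))
from bench import robot,optics
o=robot.get_obs();print(o['tool_pos'],o['wrist_force'],o['wrist_torque'],o['width'])
im=optics.snapshot('wrist')[:,:,::-1].copy()
cv2.imwrite('pics/w3.png',im)
```

```text
(array([ 0.5539, -0.151 ,  0.0228]), array([-180.  ,    0.  , -167.62]))
[ 0.55429331 -0.15011798  0.02307249] [-0.12533935  0.0438823   0.28373735] [ 0.00949576 -0.01607099 -0.01611354] 0.04657917648992584
```

View pics/w3.png

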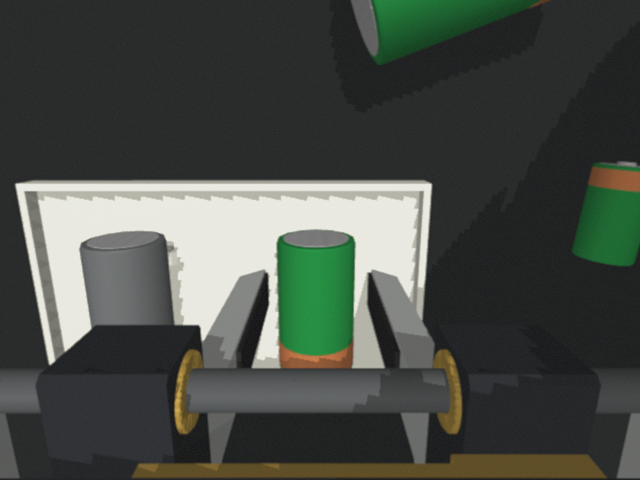

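Request:
apply_moves --moves '[[[0, 0, 0], [0, 0, 0], 0], [[0, 0, 0], [0, 0, 0], 0], [[0, 0, 0], [0, 0, 0], 0], [[0, 0, 0], [0, 0, 0], 0], [[0, 0, -0.3], [0, 0, 0], 0], [[0, 0, -1], [0, 0, 0], 0], [[0, 0, -2.5], [0, 0, 0], 0], [[0, 0, -5], [0, 0, 0], 0], [[0, 0, -8], [0, 0, 0], 0], [[0, 0, -11], [0, 0, 0], 0]]'

```text
time: 4.47
tool_pos: [0.5525, -0.1504, 0.1324]
ee_rot: [3.14, -0.003, -2.925]
wrist_force: [0.3, -0.5, -0.6]
width: 0.0325
```

Run:
```python
from h import *
print(done([0,0,-11],[0,0,0]))
from bench import robot,optics
o=robot.get_obs();print(o['tool_pos'],o['wrist_force'],o['wrist_torque'],o['width'])
im=optics.snapshot('wrist')[:,:,::-1].copy()
cv2.imwrite('pics/w4.png',im)
w=optics.get_calibration('wrist'); json.dump({k:np.array(v).tolist() for k,v in w.items()},open('w4.json','w'))
```

```text
(array([ 0.5539, -0.151 ,  0.1328]), array([-180.  ,    0.  , -167.62]))
[ 0.55245847 -0.15042445  0.13239645] [ 0.30952614 -0.53152696 -0.62430072] [ 0.02934029 -0.04017555  0.06577237] 0.03248012397889414
```

View pics/w4.png

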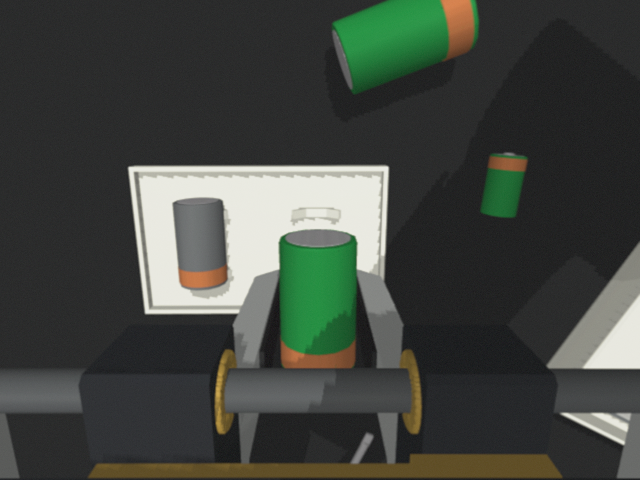

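Run:
```python
from h import *
w=json.load(open('w4.json'));im=cv2.imread('pics/w4.png')
cv2.imwrite('pics/w4a.png',cv2.resize(im[220:300,260:380],None,fx=5,fy=5,interpolation=cv2.INTER_CUBIC))
R=E2R([3.14,-.003,-2.925]);p=np.array([.55246,-.15042,.1324])
def tool(u,v,tz):
    o,d=ray(w,u,v);o=R.inv().apply(o-p);d=R.inv().apply(d);return o+d*(tz-o[2])/d[2]
for v in (245,246,247,248): print(tool(318,v,-.0181))
print(tool(280,260,-.0015),tool(356,260,-.0015))
print(tool(281,340,-.0015),tool(355,340,-.0015))
```

```text
[ 0.02585368 -0.00223297 -0.0181    ]
[ 0.02544122 -0.00223304 -0.0181    ]
[ 0.0250282  -0.00223311 -0.0181    ]
[ 0.02461463 -0.00223317 -0.0181    ]
[ 0.01396187 -0.01915601 -0.0015    ] [ 0.01403101  0.0144494  -0.0015    ]
[-0.02544433 -0.01964861 -0.0015    ] [-0.02531638  0.01492777 -0.0015    ]
```

View pics/w4a.png

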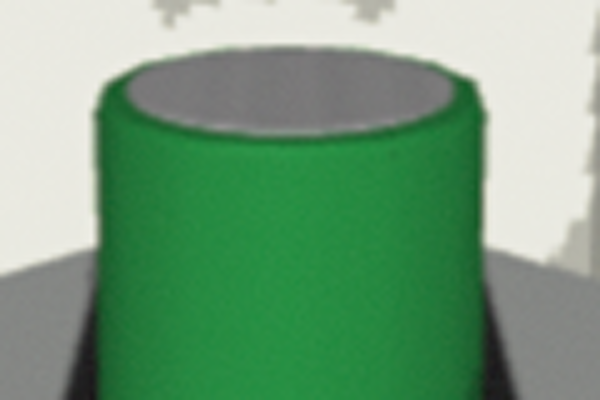

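Run:
```python
from h import *
w=json.load(open('w4.json'));im=cv2.imread('pics/w4.png')
cv2.imwrite('pics/w4b.png',cv2.resize(im[225:375,220:420],None,fx=4,fy=4,interpolation=cv2.INTER_CUBIC))
R=E2R([3.14,-.003,-2.925]);p=np.array([.55246,-.15042,.1324])
def tool(u,v,tz):
    o,d=ray(w,u,v);o=R.inv().apply(o-p);d=R.inv().apply(d);return o+d*(tz-o[2])/d[2]
for v in (248,344,345,346): print(tool(318,v,-.0181))
im=cv2.imread('pics/w1.png');cv2.imwrite('pics/w1c.png',cv2.resize(im[260:370,90:550],None,fx=1.7,fy=1.7,interpolation=cv2.INTER_CUBIC))
```

```text
[ 0.02461463 -0.00223317 -0.0181    ]
[-0.01782496 -0.0022401  -0.0181    ]
[-0.01829741 -0.00224017 -0.0181    ]
[-0.01877054 -0.00224025 -0.0181    ]
```

View pics/w4b.png

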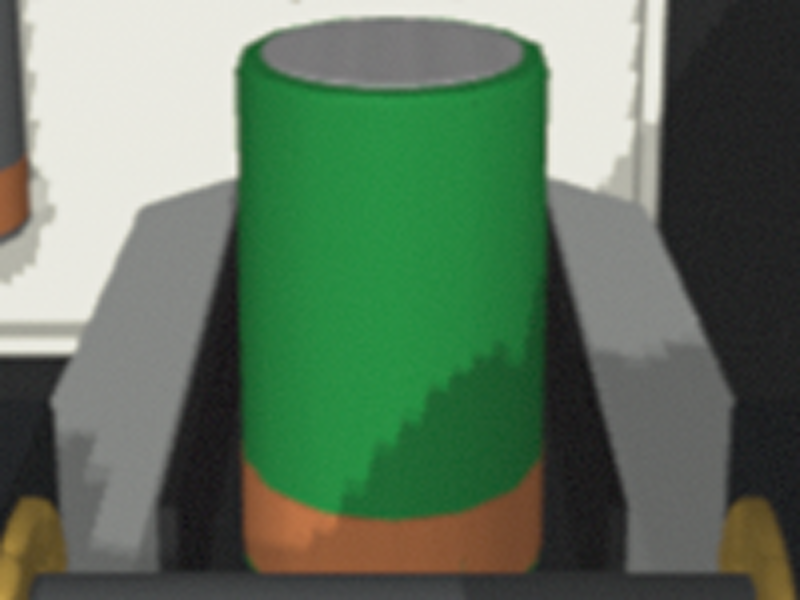

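View pics/w1c.png

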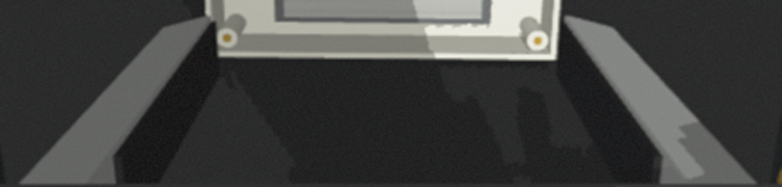

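Run:
```python
from h import *
from bench import robot,optics
o=robot.get_obs();w=optics.get_calibration('wrist')
R=E2R(o['ee_rot']);p=o['tool_pos'];print(p)
def tool(w,R,p,u,v,tz):
    o,d=ray(w,u,v);o=R.inv().apply(o-p);d=R.inv().apply(d);return (o+d*(tz-o[2])/d[2]*1).round(4)
def T(w,R,p,nm):
    print(nm,'cam',R.inv().apply(ray(w,317.7,234.5)[0]-p).round(4),R.inv().apply(ray(w,317.7,234.5)[1]).round(4))
    print(tool(w,R,p,318,248,-.0181),tool(w,R,p,318,345,-.0181),tool(w,R,p,255,277,.014),tool(w,R,p,380.3,277,.014))
T(w,R,p,'now')
w2=json.load(open('w2.json'));T(w2,E2R([3.14104782e+00,6.83359863e-04,-2.92893485e+00]),np.array([0.5569452,-0.14861577,0.17007345]),'w2')
w1=json.load(open('w1.json'));T(w1,E2R([3.14103747e+00,8.04264712e-04,2.88176639e+00]),np.array([0.60954296,0.15129272,0.17954153]),'w1')
```

```text
[ 0.55633374 -0.15184992  0.14081301]
now cam [ 0.0732 -0.0002 -0.1647] [-2.490e-01  2.000e-04  9.685e-01]
[ 0.0303 -0.0001 -0.0181] [-0.0101 -0.0001 -0.0181] [ 0.0069 -0.0294  0.014 ] [0.0068 0.029  0.014 ]
w2 cam [ 0.0732 -0.0002 -0.1647] [-2.489e-01  1.000e-04  9.685e-01]
[ 0.0303 -0.0001 -0.0181] [-0.0101 -0.0001 -0.0181] [ 0.0069 -0.0294  0.014 ] [0.0068 0.0289 0.014 ]
w1 cam [ 0.0731 -0.0005 -0.1647] [-2.489e-01 -5.000e-04  9.685e-01]
[ 0.0301 -0.0005 -0.0181] [-0.0102 -0.0005 -0.0181] [ 0.0067 -0.0299  0.014 ] [0.0067 0.0285 0.014 ]
```

Request:
apply_moves --moves '[[[0, 0, 3.5], [0, 0, 0], 0], [[0, 0, 6.5], [0, 0, 0], 0], [[0, 0, 8.5], [0, 0, 0], 0], [[0, 0, 9.8], [0, 0, 0], 0], [[0, 0, 10.5], [0, 0, 0], 0], [[0, 0, 10.8], [0, 0, 0], 0], [[0, 0, 10.95], [0, 0, 0], 0], [[0, 0, 10.95], [0, 0, 0], 0], [[0, 0, 10.95], [0, 0, 0], 0.55], [[0, 0, 10.95], [0, 0, 0], 0.55]]'

```text
time: 5.35
tool_pos: [0.5547, -0.1507, 0.0238]
ee_rot: [-3.141, 0.003, -2.924]
wrist_force: [0.9, -0.9, -0.4]
width: 0.0423
```

Request:
apply_moves --moves '[[[0, 0, 0], [0, 0, 0], 0.55], [[0.5, 0, 0.05], [0, 0, 0], 0.55], [[1.1, 0, 0.05], [0, 0, 0], 0.55], [[1.1, 0, 0.05], [0, 0, 0], 0.3], [[1.1, 0, 0.05], [0, 0, 0], 0], [[1.1, 0, 0.05], [0, 0, 0], 0], [[1.1, 0, 0.05], [0, 0, 0], 0], [[1.1, 0, 0.05], [0, 0, 0], 0], [[1.1, 0, -0.3], [0, 0, 0], 0], [[1.1, 0, -1], [0, 0, 0], 0]]'

```text
time: 6.18
tool_pos: [0.5404, -0.1539, 0.0276]
ee_rot: [3.141, -0.006, -2.924]
wrist_force: [2.2, -7.7, -22.2]
width: 0.033
```

Run:
```python
from h import *
print(done([0,0,10.95],[0,0,0]));print(done([1.1,0,-1],[0,0,0]))
from bench import robot,optics
o=robot.get_obs();print(o['tool_pos'],o['ee_rot'],o['wrist_force'],o['width'])
im=optics.snapshot('wrist')[:,:,::-1].copy()
cv2.imwrite('pics/w5.png',im)
```

```text
(array([ 0.5539, -0.151 ,  0.0233]), array([-180.  ,    0.  , -167.62]))
(array([ 0.5432, -0.1534,  0.0333]), array([-180.  ,    0.  , -167.62]))
[ 0.54042102 -0.15386379  0.027631  ] [ 3.14126363 -0.00639515 -2.92433889] [  2.20130662  -7.68909044 -22.18051012] 0.03298235878048587
```

View pics/w5.png

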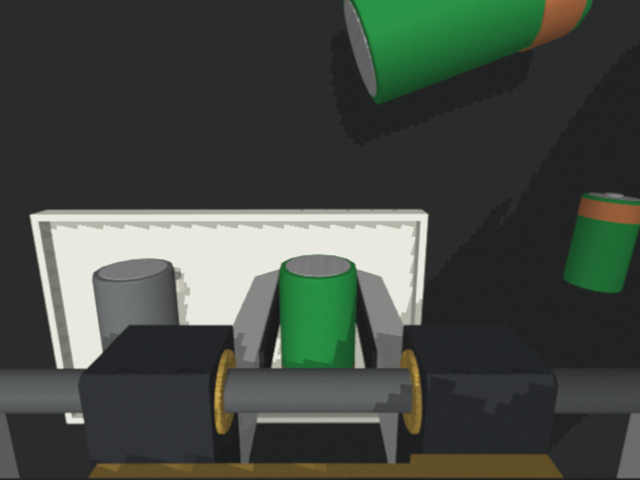

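Request:
apply_moves --moves '[[[0, 0, 0], [0, 0, 0], 0], [[0, 0, 0], [0, 0, 0], 0], [[0, 0, 0], [0, 0, 0], 0], [[0, 0, 0], [0, 0, 0], 0], [[0, 0, 0], [0, 0, 0], 0], [[0, 0, 0], [0, 0, 0], 0], [[0, 0, 0], [0, 0, 0], 0], [[0, 0, 0], [0, 0, 0], 0], [[0, 0, 0], [0, 0, 0], 0], [[0, 0, 0], [0, 0, 0], 0]]'

```text
time: 7.07
tool_pos: [0.5429, -0.153, 0.0328]
ee_rot: [3.141, 0.0, -2.924]
wrist_force: [0.5, 0.5, -1.7]
width: 0.0327
```

```bash
cat >> h.py <<'E'
YAW=-15.2
def cradle():
    w=json.load(open('w1.json'))
    f=lambda x,y,s,ox,oy: ((x+.5)/s-.5+ox,(y+.5)/s-.5+oy)
    A=onz(w,*f(206,161,4,265,85),.0341); B=onz(w,*f(204,496,4,265,85),.038)
    a=B-A;a[2]=0;L=np.linalg.norm(a); yaw=np.degrees(np.arctan2(a[1],a[0]))
    mid=(A+B)/2
    u=Ro.from_euler('z',YAW,degrees=True)
    F=mid+u.apply([-.0315,.0005,0]); F[2]=0   # free face centre, z=0 ; +0.5mm lateral camera bias
    return F,u,L,yaw
# cell in tool: centre at tool (CX,0,CZ)
CX,CZ=-.0095,-.0015
def pose(mx,mz,th,F=None,dy=0.):
    F0,u,_,_=cradle(); F=F0 if F is None else F
    t=np.radians(th)
    c=np.array([mx,dy,mz])+.02925*np.array([np.cos(t),0,np.sin(t)])
    # tool axes in cradle frame
    tx=np.array([-np.cos(t),0,-np.sin(t)]); tz=np.array([np.sin(t),0,-np.cos(t)]); ty=np.cross(tz,tx)
    Rm=np.array([tx,ty,tz]).T
    p=c-Rm@np.array([CX,0,CZ])
    return F+u.apply(p), u*Ro.from_matrix(Rm)
def minus(p,R,F=None):
    F0,u,_,_=cradle(); F=F0 if F is None else F
    m=np.array(p)+R.apply([CX+.02925,0,CZ]); m=u.inv().apply(m-F)
    ax=u.inv().apply(R.apply([-1,0,0]))
    return (m*1000).round(1), np.degrees(np.arcsin(ax[2])).round(2), np.degrees(np.arctan2(ax[1],ax[0])).round(2)
E
python3 - <<'E'
from h import *
F,u,L,yaw=cradle();print(F,L,yaw)
p,R=pose(.006,.095,0);print(p,R.as_euler('xyz',degrees=True),to_row(p,R))
print(cmd()[0])
E
```

```text
[0.53471336 0.16988084 0.        ] 0.06186136972244559 -15.332551746379497
[0.55956254 0.16312947 0.0935    ] [-180.     0.   164.8] ([-8.39, 30.56, -6.02], [0.0, 0.0, 0.481])
[ 0.54315385 -0.15338121  0.03333547]
```

Request:
apply_moves --moves '[[[0, 0, -1.5], [0, 0, 0], 0], [[0, 0, -4.5], [0, 0, 0], 0], [[-0.9, 3.4, -6], [0, 0, 0.054], 0], [[-2, 7.4, -6], [0, 0, 0.117], 0], [[-3.1, 11.4, -6], [0, 0, 0.18], 0], [[-4.2, 15.4, -6], [0, 0, 0.24], 0], [[-5.3, 19.3, -6], [0, 0, 0.3], 0], [[-6.3, 23, -6], [0, 0, 0.36], 0], [[-7.3, 26.6, -6], [0, 0, 0.42], 0], [[-8, 29, -6], [0, 0, 0.46], 0]]'

```text
time: 7.9
tool_pos: [0.5581, 0.1509, 0.0929]
ee_rot: [3.14, -0.0, 2.898]
wrist_force: [0.5, 0.5, -1.7]
width: 0.0323
```

Run:
```python
from h import *
print(done([-8,29,-6],[0,0,.46]))
p,R=pose(.006,.095,12);print(p,R.as_euler('xyz',degrees=True),to_row(p,R))
p,R=pose(.006,.085,23);print(p,R.as_euler('xyz',degrees=True),to_row(p,R))
```

```text
(array([0.5591, 0.147 , 0.0933]), array([180.  ,   0.  , 166.03]))
[0.55944701 0.16316086 0.09763903] [-180.    12.   164.8] ([0.36, 1.57, -0.43], [0.002, -0.209, 0.021])
[0.55861303 0.16338745 0.09133618] [-180.    23.   164.8] ([0.44, 1.58, 0.2], [0.004, -0.401, 0.021])
```

Request:
apply_moves --moves '[[[0.3, 1, -0.3], [0.001, -0.08, 0.015], 0], [[0.4, 1.5, -0.4], [0.002, -0.16, 0.021], 0], [[0.4, 1.6, -0.4], [0.003, -0.25, 0.021], 0], [[0.4, 1.6, -0.2], [0.004, -0.33, 0.021], 0], [[0.4, 1.6, 0], [0.004, -0.38, 0.021], 0], [[0.4, 1.6, 0.2], [0.004, -0.4, 0.021], 0], [[0.4, 1.6, 0.2], [0.004, -0.4, 0.021], 0], [[0.4, 1.6, 0.2], [0.004, -0.4, 0.021], 0], [[0.4, 1.6, 0.2], [0.004, -0.4, 0.021], 0], [[0.4, 1.6, 0.2], [0.004, -0.4, 0.021], 0]]'

```text
time: 8.73
tool_pos: [0.5595, 0.1636, 0.0915]
ee_rot: [3.141, 0.4, 2.876]
wrist_force: [-0.4, -0.2, -0.7]
width: 0.0326
```

Run:
```python
from h import *
print(done([.4,1.6,.2],[.004,-.4,.021]))
from bench import robot,optics
o=robot.get_obs();print(o['tool_pos'],o['ee_rot'],o['wrist_force'],o['wrist_torque'],o['width'])
w=optics.get_calibration('wrist');im=optics.snapshot('wrist')[:,:,::-1].copy()
json.dump({k:np.array(v).tolist() for k,v in list(w.items())+[('p',o['tool_pos']),('e',o['ee_rot'])]},open('w6.json','w'))
cv2.imwrite('pics/w6.png',im)
s=optics.snapshot('side')[:,:,::-1].copy();cv2.imwrite('pics/s6.png',cv2.resize(s[150:250,215:345],None,fx=5,fy=5,interpolation=cv2.INTER_CUBIC))
print(minus(o['tool_pos'],E2R(o['ee_rot'])),minus(*cmd()))
```

```text
(array([0.5591, 0.1635, 0.0913]), array([179.98,  22.92, 164.8 ]))
[0.55954031 0.16358686 0.09150035] [3.14054714 0.400476   2.87611103] [-0.39745196 -0.21611626 -0.68943776] [0.05389051 0.24615665 0.01953712] 0.03255014674180646
(array([ 6.8,  0.4, 85.2]), np.float64(22.95), np.float64(-0.01)) (array([ 6.4,  0.3, 85. ]), np.float64(22.92), np.float64(0.0))
```

View pics/w6.png

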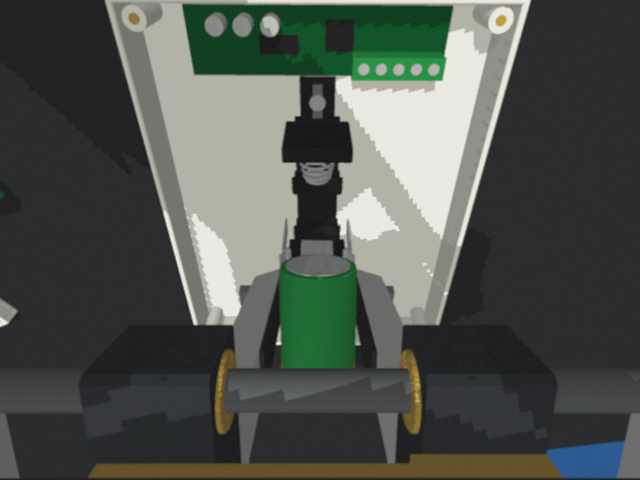

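View pics/s6.png

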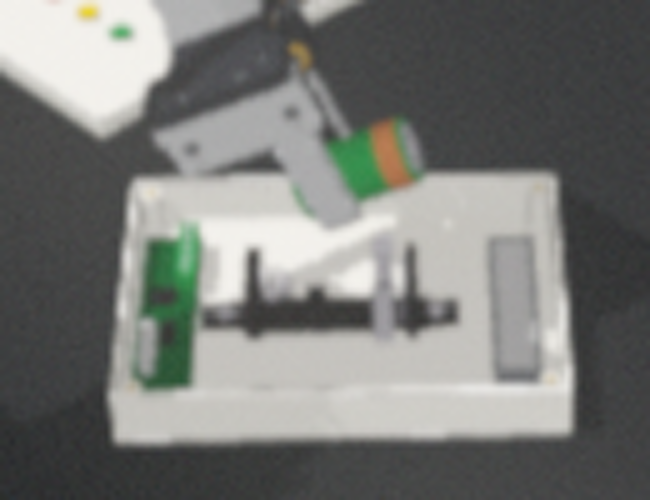

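Run:
```python
from h import *
im=cv2.imread('pics/w6.png')
cv2.imwrite('pics/w6a.png',cv2.resize(im[145:305,250:390],None,fx=5,fy=5)[:600*5//5+200])
w=json.load(open('w6.json'));R=E2R(w['e']);p=np.array(w['p'])
def tool(u,v,tz):
    o,d=ray(w,u,v);o=R.inv().apply(o-p);d=R.inv().apply(d);return (o+d*(tz-o[2])/d[2]).round(4)
for v in (274,276,278,280): print(v,tool(318,v,-.0181))
F,u,_,_=cradle()
for z,n,uv in [(.0341,'disc',(317,184)),]:
    print(n,u.inv().apply(onz(w,*uv,z)-F)*1000)
# sides
print(tool(280,278,-.0015),tool(356,278,-.0015))
```

```text
274 [ 0.0199 -0.0005 -0.0181]
276 [ 0.0191 -0.0005 -0.0181]
278 [ 0.0183 -0.0005 -0.0181]
280 [ 0.0174 -0.0005 -0.0181]
disc [-0.55514967 -0.54176096 34.1       ]
[ 0.012  -0.0167 -0.0015] [ 0.012   0.0157 -0.0015]
```

View pics/w6a.png

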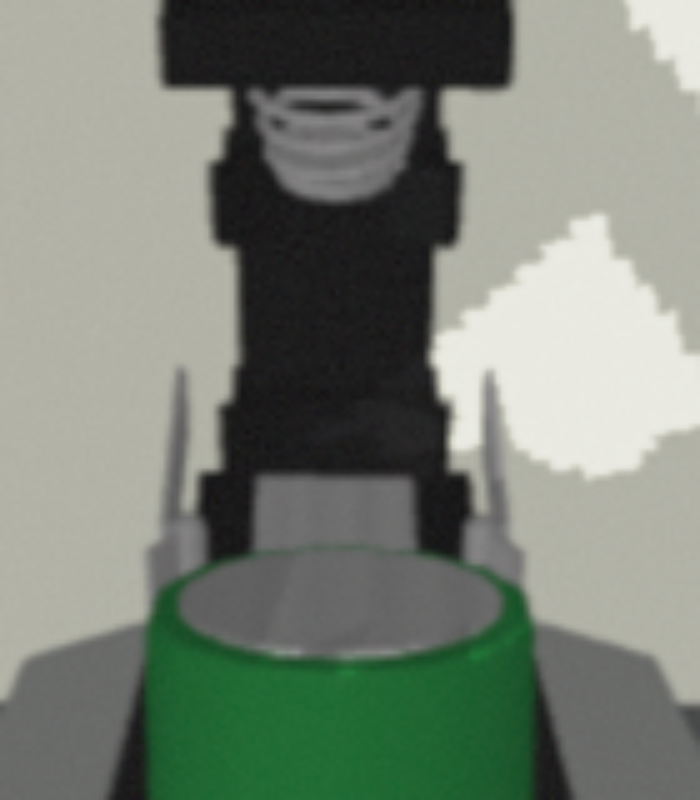

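```bash
sed -i 's/^CX,CZ=.*/CX,CZ=-.0102,-.0015/' h.py
python3 - <<'E'
from h import *
from bench import robot
o=robot.get_obs();print(minus(o['tool_pos'],E2R(o['ee_rot'])))
for a in [(.008,.06,24.5),(.008,.034,24.5)]:
    p,R=pose(*a,dy=-.0004);print(p,to_row(p,R))
E
```

```text
(array([ 7.3,  0.4, 85.2]), np.float64(22.94), np.float64(-0.0))
[0.55965723 0.16268924 0.06653496] ([0.9, -0.07, 2.31], [0.0, -0.028, 0.0])
[0.55965723 0.16268924 0.04053496] ([1.91, -0.07, 4.71], [0.0, -0.028, 0.0])
```

Request:
apply_moves --moves '[[[0.3, -0.07, 0.8], [0, -0.028, 0], 0], [[0.6, -0.07, 1.6], [0, -0.028, 0], 0], [[0.9, -0.07, 2.3], [0, -0.028, 0], 0], [[1.2, -0.07, 3.0], [0, -0.028, 0], 0], [[1.45, -0.07, 3.6], [0, -0.028, 0], 0], [[1.65, -0.07, 4.1], [0, -0.028, 0], 0], [[1.8, -0.07, 4.45], [0, -0.028, 0], 0], [[1.9, -0.07, 4.7], [0, -0.028, 0], 0], [[1.9, -0.07, 4.7], [0, -0.028, 0], 0], [[1.9, -0.07, 4.7], [0, -0.028, 0], 0]]'

```text
time: 9.67
tool_pos: [0.5592, 0.163, 0.0403]
ee_rot: [3.141, 0.428, 2.877]
wrist_force: [-0.5, 0.4, -2.3]
width: 0.0326
```

```bash
cat > look.py <<'E'
import sys
from h import *
from bench import robot,optics
n=sys.argv[1]
o=robot.get_obs();print(o['time'],o['tool_pos'],o['wrist_force'].round(2),o['wrist_torque'].round(3),o['width'])
w=optics.get_calibration('wrist');im=optics.snapshot('wrist')[:,:,::-1].copy()
json.dump({k:np.array(v).tolist() for k,v in list(w.items())+[('p',o['tool_pos']),('e',o['ee_rot'])]},open(f'w{n}.json','w'))
cv2.imwrite(f'pics/w{n}.png',im)
s=optics.snapshot('side')[:,:,::-1].copy()
b=np.zeros((480,800,3),np.uint8)
b[:,:320]=im[:,160:480]
b[:,320:]=cv2.resize(s[165:255,225:315],(480,480),interpolation=cv2.INTER_CUBIC)
cv2.imwrite(f'pics/l{n}.png',b)
print('meas',minus(o['tool_pos'],E2R(o['ee_rot'])),'cmd',minus(*cmd()))
E
python3 -c "
from h import *
print(done([1.9,-.07,4.7],[0,-.028,0]))"; python3 look.py 7
```

```text
(array([0.5597, 0.1626, 0.0406]), array([179.98,  24.52, 164.8 ]))
9.6667 [0.55923585 0.16303074 0.04029337] [-0.45  0.41 -2.33] [ 0.065  0.283 -0.015] 0.03258040578962872
meas (array([ 7.5, -0.2, 33.7]), np.float64(24.54), np.float64(0.06)) cmd (array([ 8. , -0.4, 34.1]), np.float64(24.52), np.float64(0.0))
```

View pics/l7.png

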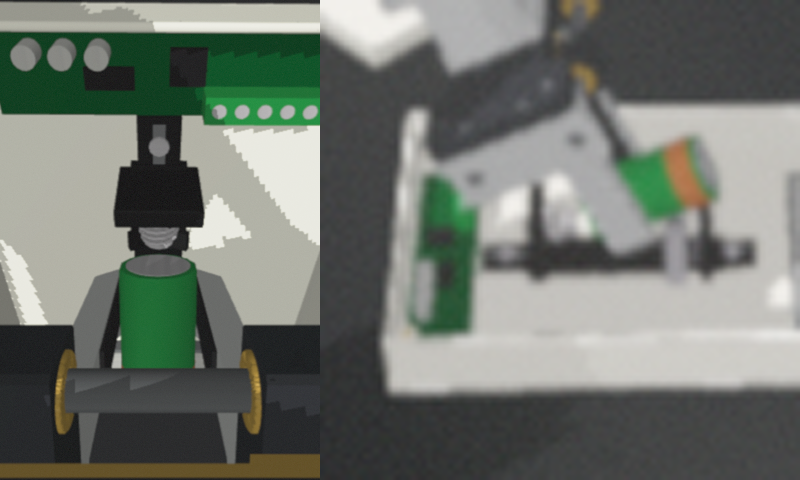

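Run:
```python
from h import *
for a in [(0,.034,24.5),(-.004,.034,24.5),(-.008,.034,24.5)]:
    p,R=pose(*a,dy=-.0004);print(to_row(p,R))
```

```text
([0.74, 0.0, -0.32], [0.0, 0.0, 0.0])
([1.1, 0.0, -0.49], [0.0, 0.0, 0.0])
([1.46, 0.0, -0.66], [0.0, 0.0, 0.0])
```

Request:
apply_moves --moves '[[[0.2, 0, -0.09], [0, 0, 0], 0], [[0.4, 0, -0.18], [0, 0, 0], 0], [[0.55, 0, -0.24], [0, 0, 0], 0], [[0.7, 0, -0.31], [0, 0, 0], 0], [[0.8, 0, -0.35], [0, 0, 0], 0], [[0.9, 0, -0.4], [0, 0, 0], 0], [[1.0, 0, -0.45], [0, 0, 0], 0], [[1.1, 0, -0.49], [0, 0, 0], 0], [[1.1, 0, -0.49], [0, 0, 0], 0], [[1.1, 0, -0.49], [0, 0, 0], 0]]'

```text
time: 10.6
tool_pos: [0.5481, 0.1661, 0.0406]
ee_rot: [3.141, 0.429, 2.877]
wrist_force: [2.1, -0.4, -1.1]
width: 0.0323
```

```bash
python3 -c "
from h import *
print(done([1.1,0,-.49],[0,0,0]))"; python3 look.py 8; python3 -c "
from h import *
for a in [(-.008,.034,24.5),(-.0085,.031,24.5),(-.007,.029,24.5)]:
    p,R=pose(*a,dy=-.0004);print(to_row(p,R))"
```

```text
(array([0.5481, 0.1658, 0.0405]), array([179.98,  24.52, 164.8 ]))
10.6 [0.5480634  0.16609508 0.04055286] [ 2.1  -0.43 -1.09] [-0.072 -0.288 -0.034] 0.032325993528537204
meas (array([-4.1, -0.2, 34. ]), np.float64(24.6), np.float64(0.06)) cmd (array([-4. , -0.4, 34. ]), np.float64(24.52), np.float64(0.0))
([0.36, 0.0, -0.17], [0.0, 0.0, 0.0])
([0.53, 0.0, 0.09], [0.0, 0.0, 0.0])
([0.48, 0.0, 0.33], [0.0, 0.0, 0.0])
```

View pics/l8.png

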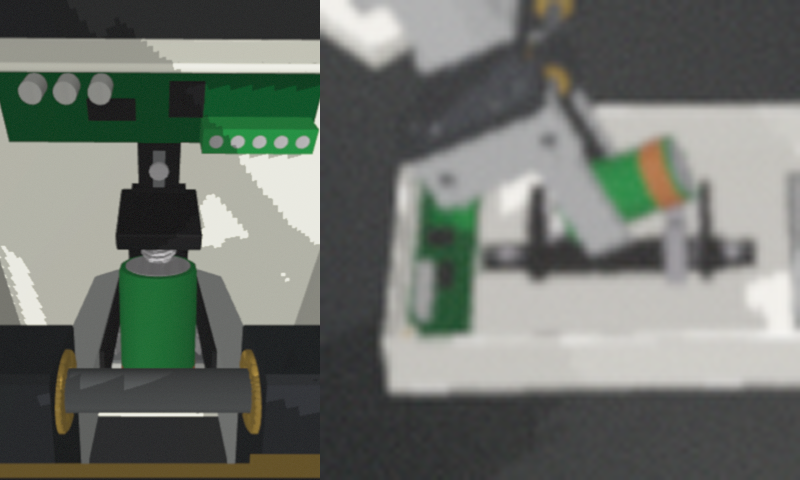

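Request:
apply_moves --moves '[[[0.1, 0, -0.04], [0, 0, 0], 0], [[0.2, 0, -0.09], [0, 0, 0], 0], [[0.3, 0, -0.13], [0, 0, 0], 0], [[0.4, 0, -0.17], [0, 0, 0], 0], [[0.5, 0, -0.21], [0, 0, 0], 0], [[0.55, 0, -0.24], [0, 0, 0], 0], [[0.55, 0, -0.24], [0, 0, 0], 0], [[0.55, 0, -0.24], [0, 0, 0], 0], [[0.55, 0, -0.24], [0, 0, 0], 0], [[0.55, 0, -0.24], [0, 0, 0], 0]]'

```text
time: 11.53
tool_pos: [0.5435, 0.1675, 0.0412]
ee_rot: [3.14, 0.432, 2.878]
wrist_force: [7.6, -2.4, -2.3]
width: 0.0326
```

```bash
python3 -c "
from h import *
print(done([.55,0,-.24],[0,0,0]))"; python3 look.py 9
```

```text
(array([0.5423, 0.1674, 0.0404]), array([179.98,  24.52, 164.8 ]))
11.5333 [0.54347304 0.16748604 0.04122499] [ 7.61 -2.43 -2.29] [-0.404 -0.966 -0.06 ] 0.03257431086290891
meas (array([-8.8, -0. , 34.6]), np.float64(24.77), np.float64(0.08)) cmd (array([-10. ,  -0.4,  33.9]), np.float64(24.52), np.float64(0.0))
```

View pics/l9.png

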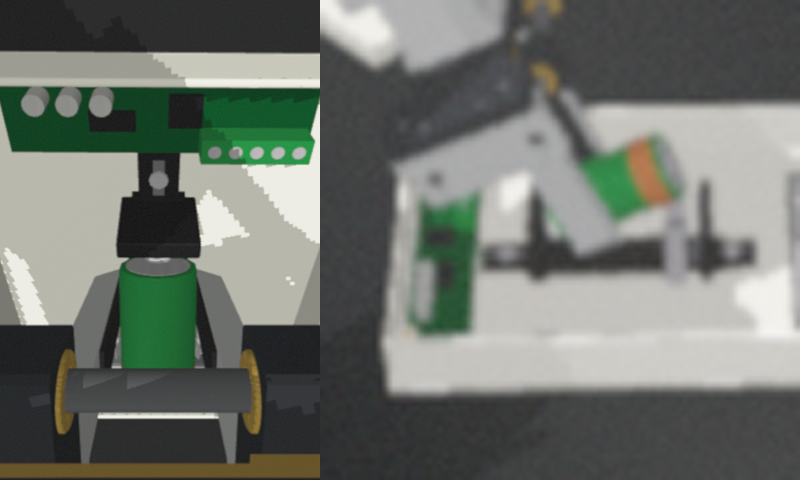

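```bash
python3 -c "
from h import *
for a in [(-.0102,.0276,24.5),(-.0105,.0276,22)]:
    p,R=pose(*a,dy=-.0004);print(to_row(p,R))"
```

```text
([0.28, 0.0, 0.57], [0.0, 0.0, 0.0])
([0.32, 0.0, 0.64], [0.0, 0.044, 0.0])
```

Request:
apply_moves --moves '[[[0.05, 0, 0.1], [0, 0, 0], 0], [[0.09, 0, 0.19], [0, 0, 0], 0], [[0.14, 0, 0.28], [0, 0, 0], 0], [[0.19, 0, 0.37], [0, 0, 0], 0], [[0.23, 0, 0.46], [0, 0, 0], 0], [[0.28, 0, 0.57], [0, 0, 0], 0], [[0.28, 0, 0.57], [0, 0, 0], 0], [[0.28, 0, 0.57], [0, 0, 0], 0], [[0.28, 0, 0.57], [0, 0, 0], 0], [[0.28, 0, 0.57], [0, 0, 0], 0]]'

```text
time: 12.47
tool_pos: [0.5459, 0.1682, 0.0385]
ee_rot: [3.137, 0.438, 2.877]
wrist_force: [6.3, -3.4, 6.4]
width: 0.0326
```

```bash
python3 -c "
from h import *
print(done([.28,0,.57],[0,0,0]))"; python3 look.py 10
```

```text
(array([0.5421, 0.1674, 0.0341]), array([179.98,  24.52, 164.8 ]))
12.4667 [0.54592392 0.16815483 0.03847065] [ 6.32 -3.36  6.35] [-0.591 -1.172 -0.052] 0.03264965079837418
meas (array([-6.6,  1.3, 31.7]), np.float64(25.12), np.float64(0.05)) cmd (array([-10.2,  -0.4,  27.5]), np.float64(24.52), np.float64(0.0))
```

View pics/l10.png

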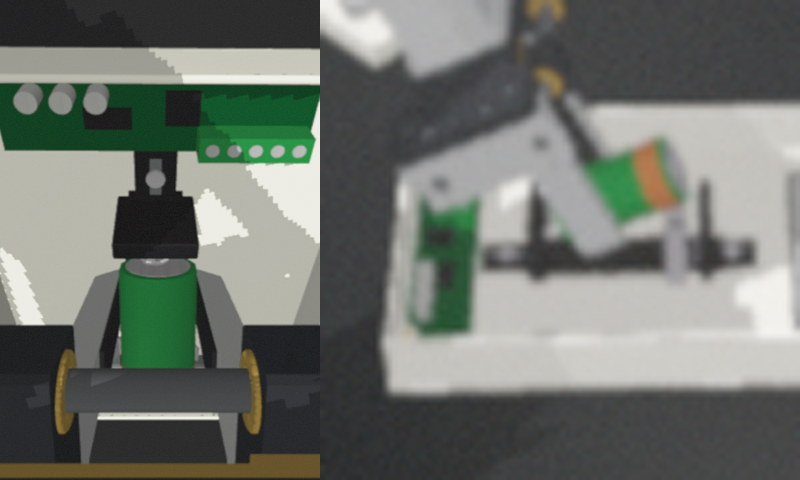

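```bash
python3 -c "
from h import *
for a in [(-.0130,.0255,24.0)]:
    p,R=pose(*a,dy=-.001);print(to_row(p,R))"
```

```text
([0.34, -0.06, 0.09], [0.0, 0.009, 0.0])
```

Request:
apply_moves --moves '[[[0, 0, 0], [0, 0, 0], 0], [[0, 0, 0], [0, 0, 0], 0], [[0.06, -0.01, 0.02], [0, 0, 0], 0], [[0.12, -0.02, 0.03], [0, 0, 0], 0], [[0.18, -0.03, 0.05], [0, 0, 0], 0], [[0.24, -0.04, 0.06], [0, 0.005, 0], 0], [[0.3, -0.05, 0.08], [0, 0.009, 0], 0], [[0.34, -0.06, 0.09], [0, 0.009, 0], 0], [[0.34, -0.06, 0.09], [0, 0.009, 0], 0], [[0.34, -0.06, 0.09], [0, 0.009, 0], 0]]'

```text
time: 13.4
tool_pos: [0.545, 0.1684, 0.0382]
ee_rot: [3.136, 0.434, 2.877]
wrist_force: [7.1, -4.3, 8.5]
width: 0.0324
```

```bash
python3 -c "
from h import *
print(done([.34,-.06,.09],[0,.009,0]))"; python3 look.py 11
```

```text
(array([0.5393, 0.1676, 0.0319]), array([179.98,  24.01, 164.8 ]))
13.4 [0.5449646  0.1684035  0.03817699] [ 7.06 -4.29  8.49] [-0.731 -1.59  -0.121] 0.032438045056860626
meas (array([-7.6,  1.2, 31.5]), np.float64(24.85), np.float64(0.03)) cmd (array([-13. ,  -1. ,  25.5]), np.float64(24.01), np.float64(0.0))
```

View pics/l11.png

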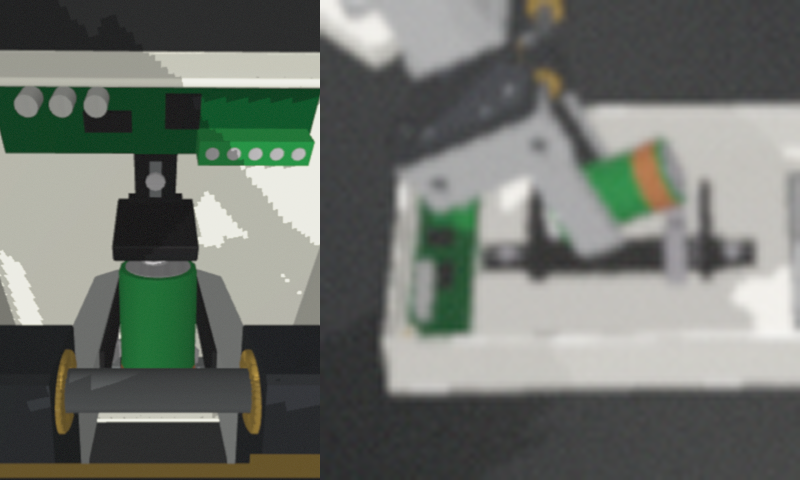

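```bash
python3 -c "
from h import *
for a in [(-.002,.034,24.5),(.004,.034,24.5),(.005,.0298,24.5)]:
    p,R=pose(*a,dy=-.0006);print(to_row(p,R))"
```

```text
([-1.35, 0.04, -0.35], [0.0, -0.009, 0.0])
([-1.9, 0.04, -0.1], [0.0, -0.009, 0.0])
([-1.82, 0.04, 0.32], [0.0, -0.009, 0.0])
```

```bash
python3 -c "
from h import *
for a in [(-.005,.0315,24.5),(-.0065,.0275,24.5)]:
    p,R=pose(*a,dy=-.0012);print(to_row(p,R))"
```

```text
([-0.97, -0.02, -0.24], [0.0, -0.009, 0.0])
([-0.67, -0.02, 0.06], [0.0, -0.009, 0.0])
```

Request:
apply_moves --moves '[[[-0.3, -0.02, -0.1], [0, -0.009, 0], 0], [[-0.6, -0.02, -0.2], [0, -0.009, 0], 0], [[-0.97, -0.02, -0.24], [0, -0.009, 0], 0], [[-0.97, -0.02, -0.24], [0, -0.009, 0], 0], [[-0.97, -0.02, -0.24], [0, -0.009, 0], 0], [[-0.87, -0.02, -0.14], [0, -0.009, 0], 0], [[-0.77, -0.02, -0.04], [0, -0.009, 0], 0], [[-0.67, -0.02, 0.06], [0, -0.009, 0], 0], [[-0.67, -0.02, 0.06], [0, -0.009, 0], 0], [[-0.67, -0.02, 0.06], [0, -0.009, 0], 0]]'

```text
time: 14.33
tool_pos: [0.5472, 0.1664, 0.0362]
ee_rot: [3.139, 0.434, 2.877]
wrist_force: [6.6, -0.9, 5.6]
width: 0.0325
```

```bash
python3 -c "
from h import *
print(done([-.67,-.02,.06],[0,-.009,0]))"; python3 look.py 12
```

```text
(array([0.5454, 0.1657, 0.034 ]), array([179.98,  24.52, 164.8 ]))
14.3333 [0.54724809 0.16638942 0.0362089 ] [ 6.65 -0.88  5.57] [-0.271 -1.104  0.037] 0.03253585814014664
meas (array([-4.9, -0.1, 29.6]), np.float64(24.87), np.float64(0.06)) cmd (array([-6.5, -1.2, 27.5]), np.float64(24.52), np.float64(0.0))
```

View pics/l12.png

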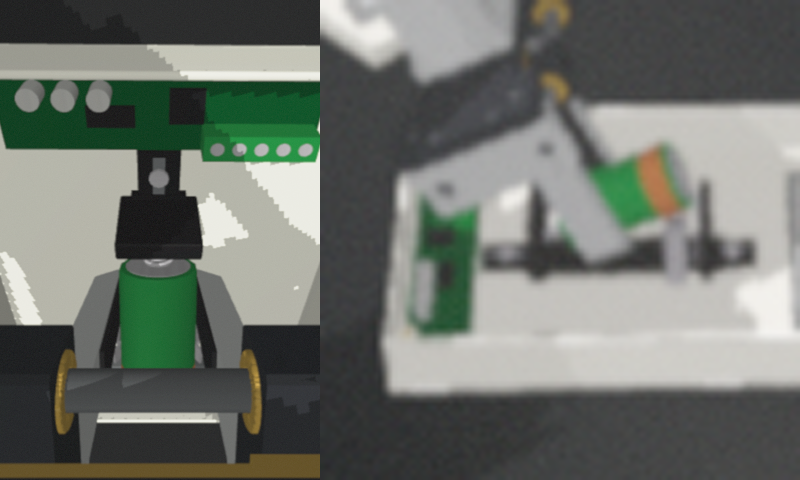

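```bash
python3 -c "
from h import *
for a in [(-.0125,.0275,24)]:
    p,R=pose(*a,dy=-.0022);print(to_row(p,R))"
```

```text
([0.54, -0.1, -0.23], [0.0, 0.009, 0.0])
```

Request:
apply_moves --moves '[[[0.1, -0.02, -0.04], [0, 0, 0], 0], [[0.2, -0.04, -0.08], [0, 0, 0], 0], [[0.3, -0.06, -0.12], [0, 0, 0], 0], [[0.4, -0.08, -0.16], [0, 0.005, 0], 0], [[0.48, -0.1, -0.2], [0, 0.009, 0], 0], [[0.54, -0.1, -0.23], [0, 0.009, 0], 0], [[0.54, -0.1, -0.23], [0, 0.009, 0], 0], [[0.54, -0.1, -0.23], [0, 0.009, 0], 0], [[0.54, -0.1, -0.23], [0, 0.009, 0], 0], [[0.54, -0.1, -0.23], [0, 0.009, 0], 0]]'

```text
time: 15.27
tool_pos: [0.5429, 0.1674, 0.0366]
ee_rot: [3.137, 0.428, 2.877]
wrist_force: [10.9, -0.9, 2.2]
width: 0.0326
```

```bash
python3 -c "
from h import *
print(done([.54,-.1,-.23],[0,.009,0]))"; python3 look.py 13
```

```text
(array([0.5395, 0.1663, 0.0339]), array([179.98,  24.01, 164.8 ]))
15.2667 [0.54285144 0.16744614 0.03656654] [10.92 -0.94  2.2 ] [-0.014 -1.873  0.176] 0.032611816750797155
meas (array([-9.5, -0.2, 30. ]), np.float64(24.53), np.float64(0.05)) cmd (array([-12.5,  -2.2,  27.5]), np.float64(24.01), np.float64(0.0))
```

View pics/l13.png

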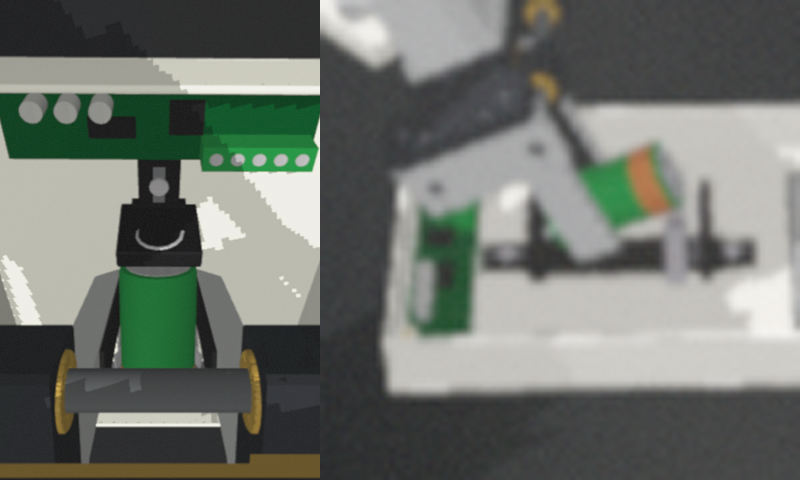

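```bash
python3 -c "
from h import *
for a in [(-.0122,.0268,21),(-.012,.0258,17)]:
    p,R=pose(*a,dy=-.0022);print(to_row(p,R))"
```

```text
([0.02, 0.0, 0.18], [0.0, 0.052, 0.0])
([0.06, 0.0, 0.41], [0.0, 0.122, 0.0])
```

Request:
apply_moves --moves '[[[0.01, 0, 0.06], [0, 0.017, 0], 0], [[0.02, 0, 0.12], [0, 0.035, 0], 0], [[0.02, 0, 0.18], [0, 0.052, 0], 0], [[0.03, 0, 0.24], [0, 0.07, 0], 0], [[0.04, 0, 0.3], [0, 0.087, 0], 0], [[0.05, 0, 0.36], [0, 0.105, 0], 0], [[0.06, 0, 0.41], [0, 0.122, 0], 0], [[0.06, 0, 0.41], [0, 0.122, 0], 0], [[0.06, 0, 0.41], [0, 0.122, 0], 0], [[0.06, 0, 0.41], [0, 0.122, 0], 0]]'

```text
time: 16.2
tool_pos: [0.5451, 0.1669, 0.0339]
ee_rot: [3.136, 0.309, 2.877]
wrist_force: [8.5, -1.1, 6.9]
width: 0.0326
```

```bash
python3 -c "
from h import *
print(done([.06,0,.41],[0,.122,0]))"; python3 look.py 14
```

```text
(array([0.5406, 0.166 , 0.0299]), array([179.99,  17.02, 164.8 ]))
16.2 [0.54507243 0.16690583 0.03388606] [ 8.52 -1.15  6.92] [-0.23  -1.704  0.045] 0.03260151213854173
meas (array([-7.8, -0.2, 29.5]), np.float64(17.69), np.float64(0.03)) cmd (array([-12. ,  -2.2,  25.8]), np.float64(17.02), np.float64(0.0))
```

View pics/l14.png

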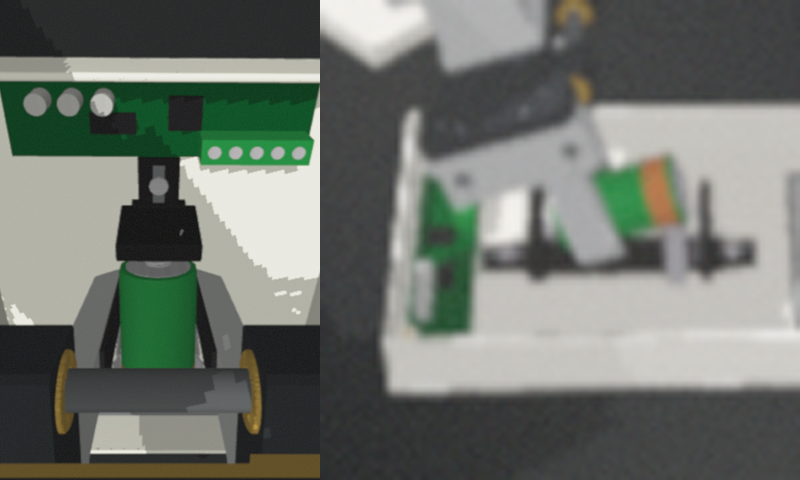

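```bash
python3 -c "
from h import *
for a in [(-.0123,.0238,15)]:
    p,R=pose(*a,dy=-.0022);print(to_row(p,R))"
```

```text
([0.09, 0.0, 0.25], [0.0, 0.035, 0.0])
```

Request:
apply_moves --moves '[[[0.02, 0, 0.06], [0, 0.009, 0], 0], [[0.04, 0, 0.12], [0, 0.017, 0], 0], [[0.06, 0, 0.17], [0, 0.025, 0], 0], [[0.08, 0, 0.22], [0, 0.03, 0], 0], [[0.09, 0, 0.25], [0, 0.035, 0], 0], [[0.09, 0, 0.25], [0, 0.035, 0], 0], [[0.09, 0, 0.25], [0, 0.035, 0], 0], [[0.09, 0, 0.25], [0, 0.035, 0], 0], [[0.09, 0, 0.25], [0, 0.035, 0], 0], [[0.09, 0, 0.25], [0, 0.035, 0], 0]]'

```text
time: 17.13
tool_pos: [0.5455, 0.1667, 0.0321]
ee_rot: [3.136, 0.276, 2.877]
wrist_force: [7.7, -1.2, 10.2]
width: 0.0326
```

```bash
python3 -c "
from h import *
print(done([.09,0,.25],[0,.035,0]))"; python3 look.py 15
```

```text
(array([0.5404, 0.166 , 0.0272]), array([179.99,  15.01, 164.81]))
17.1333 [0.54553367 0.16674442 0.03213413] [ 7.7  -1.23 10.19] [-0.412 -1.804 -0.05 ] 0.03257502166045614
meas (array([-7.5, -0.2, 28.4]), np.float64(15.79), np.float64(0.04)) cmd (array([-12.2,  -2.2,  23.8]), np.float64(15.01), np.float64(0.01))
```

View pics/l15.png

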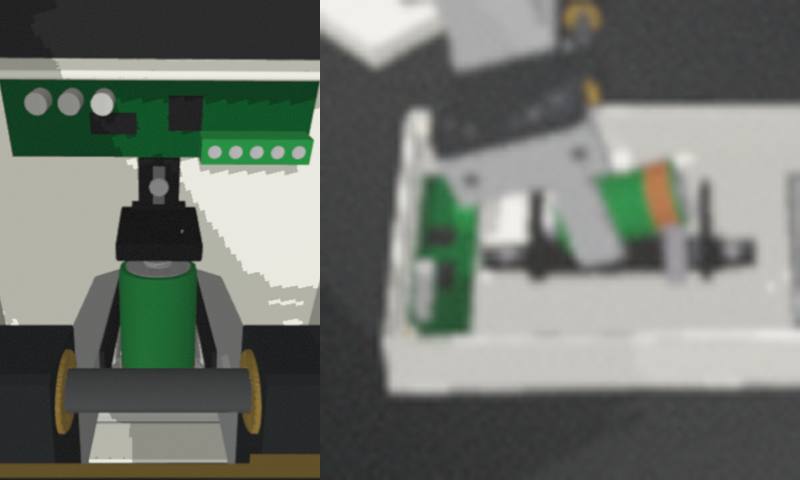

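```bash
python3 -c "
from h import *
for a in [(-.0085,.026,15.5),(-.007,.0275,15.5)]:
    p,R=pose(*a,dy=-.0003);print(to_row(p,R))"
```

```text
([-0.42, 0.19, -0.14], [0.0, -0.009, 0.0])
([-0.6, 0.19, -0.24], [0.0, -0.009, 0.0])
```

Request:
apply_moves --moves '[[[-0.2, 0.1, -0.07], [0, -0.009, 0], 0], [[-0.4, 0.19, -0.14], [0, -0.009, 0], 0], [[-0.5, 0.19, -0.2], [0, -0.009, 0], 0], [[-0.5, 0.19, -0.2], [0, -0.009, 0], 0], [[-0.5, 0.19, -0.2], [0, -0.009, 0], 0.4], [[-0.5, 0.19, -0.2], [0, -0.009, 0], 0.5], [[-0.5, 0.19, -0.2], [0, -0.009, 0], 0.6], [[-0.5, 0.19, -0.2], [0, -0.009, 0], 0.6], [[-0.5, 0.19, -0.2], [0, -0.009, 0], 0.6], [[-0.5, 0.19, -0.2], [0, -0.009, 0], 0.6]]'

```text
time: 18.07
tool_pos: [0.5436, 0.1671, 0.0291]
ee_rot: [-3.141, 0.269, 2.878]
wrist_force: [0.8, 1.1, 0.5]
width: 0.0566
```

```bash
python3 -c "
from h import *
print(done([-.5,.19,-.2],[0,-.009,0]))"; python3 look.py 16
```

```text
(array([0.5451, 0.1667, 0.0305]), array([179.99,  15.53, 164.81]))
18.0667 [0.54362271 0.16706702 0.02910626] [0.79 1.06 0.5 ] [0.024 0.133 0.039] 0.05659391710791021
meas (array([-9.4, -0.4, 25.5]), np.float64(15.43), np.float64(0.09)) cmd (array([-7.9, -0.3, 26.8]), np.float64(15.53), np.float64(0.01))
```

View pics/l16.png

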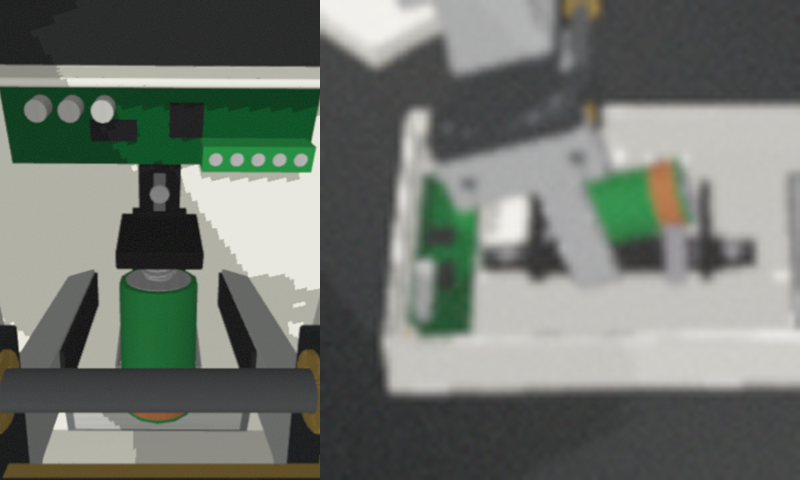

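```bash
cat >> h.py <<'E'
def press(x,z,dy=0.,th=0):
    F,u,_,_=cradle(); t=np.radians(th)
    tx=np.array([-np.cos(t),0,-np.sin(t)]); tz=np.array([np.sin(t),0,-np.cos(t)]); ty=np.cross(tz,tx)
    return F+u.apply([x,dy,z]), u*Ro.from_matrix(np.array([tx,ty,tz]).T)
E
python3 -c "
from h import *
print(to_row(*press(.0445,.090,-.0003)))"
```

```text
([-4.84, 0.0, -4.83], [0.0, 0.271, 0.0])
```

Request:
apply_moves --moves '[[[0, 0, -1.5], [0, 0, 0], 0.6], [[0, 0, -4], [0, 0, 0], 0.6], [[0, 0, -6.5], [0, 0, 0], 0.6], [[-1, 0, -7], [0, 0.06, 0], 0.4], [[-2.5, 0, -6.5], [0, 0.13, 0], 0], [[-3.8, 0, -5.8], [0, 0.2, 0], 0], [[-4.8, 0, -5], [0, 0.271, 0], 0], [[-4.84, 0, -4.83], [0, 0.271, 0], 0], [[-4.84, 0, -4.83], [0, 0.271, 0], 0], [[-4.84, 0, -4.83], [0, 0.271, 0], 0]]'

```text
time: 19.0
tool_pos: [0.5762, 0.1583, 0.0888]
ee_rot: [-3.141, -0.001, 2.878]
wrist_force: [-1.0, 0.3, -0.0]
width: 0.0131
```

```bash
python3 -c "
from h import *
print(done([-4.84,0,-4.83],[0,.271,0]))"; python3 look.py 17
```

```text
(array([0.5776, 0.1579, 0.09  ]), array([179.99,   0.  , 164.81]))
19.0 [0.57617207 0.15829236 0.08881941] [-1.    0.27 -0.  ] [-0.004 -0.013 -0.022] 0.013066194727062374
meas (array([24. , -0.3, 90.3]), np.float64(-0.06), np.float64(0.07)) cmd (array([25.5, -0.3, 91.5]), np.float64(0.0), np.float64(0.01))
```

View pics/l17.png

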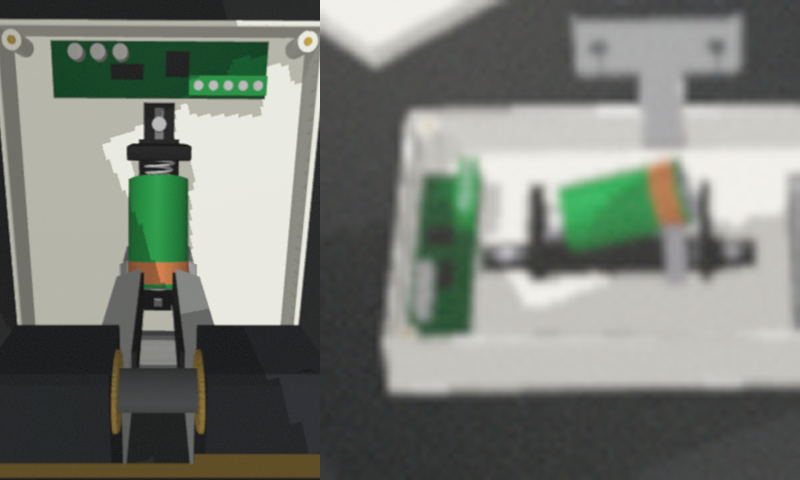

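Request:
apply_moves --moves '[[[0, 0, 0.3], [0, 0, 0], 0], [[0, 0, 0.6], [0, 0, 0], 0], [[0, 0, 0.9], [0, 0, 0], 0], [[0, 0, 1.2], [0, 0, 0], 0], [[0, 0, 1.4], [0, 0, 0], 0], [[0, 0, 1.6], [0, 0, 0], 0], [[0, 0, 1.8], [0, 0, 0], 0], [[0, 0, 1.9], [0, 0, 0], 0], [[0, 0, 2.0], [0, 0, 0], 0], [[0, 0, 2.0], [0, 0, 0], 0]]'

```text
time: 19.93
tool_pos: [0.5784, 0.1583, 0.0719]
ee_rot: [3.14, 0.004, 2.878]
wrist_force: [-1.5, -0.1, 6.4]
width: 0.0001
```

Request:
apply_moves --moves '[[[0, 0, 0.1], [0, 0, 0], 0], [[0, 0, 0.2], [0, 0, 0], 0], [[0, 0, 0.3], [0, 0, 0], 0], [[0, 0, 0.4], [0, 0, 0], 0], [[0, 0, 0.5], [0, 0, 0], 0], [[0, 0, 0.6], [0, 0, 0], 0], [[0, 0, 0.7], [0, 0, 0], 0], [[0, 0, 0.8], [0, 0, 0], 0], [[0, 0, 0.8], [0, 0, 0], 0], [[0, 0, 0.8], [0, 0, 0], 0]]'

```text
time: 20.77
tool_pos: [0.5802, 0.1578, 0.0641]
ee_rot: [3.139, 0.008, 2.877]
wrist_force: [4.3, -1.4, 5.6]
width: 0.0005
```

```bash
python3 -c "
from h import *
print(done([0,0,2.0],[0,0,0]));print(done([0,0,.8],[0,0,0]))"; python3 look.py 18
```

```text
(array([0.5776, 0.1579, 0.07  ]), array([179.99,   0.  , 164.81]))
(array([0.5776, 0.1579, 0.062 ]), array([179.99,   0.  , 164.81]))
20.7667 [0.58019992 0.157767   0.06407776] [ 4.27 -1.35  5.63] [-0.318 -0.876 -0.001] 0.00046905973848490286
meas (array([28. ,  0.2, 65.4]), np.float64(0.46), np.float64(0.05)) cmd (array([25.5, -0.3, 63.5]), np.float64(0.0), np.float64(0.01))
```

View pics/l18.png

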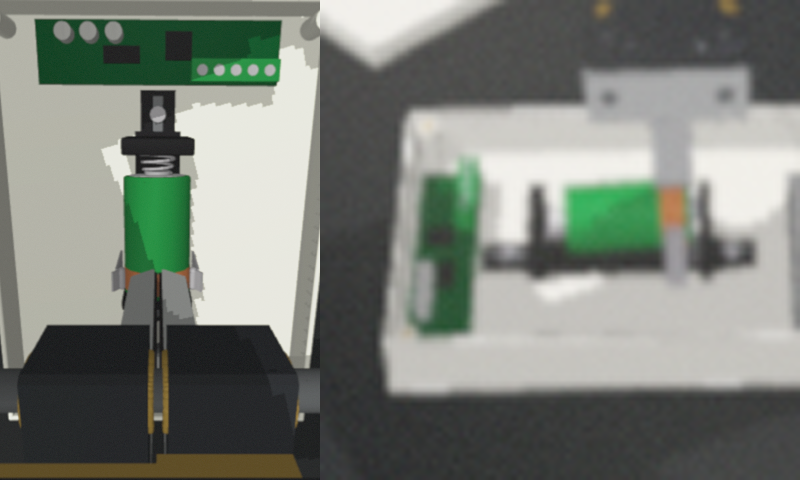

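Request:
apply_moves --moves '[[[0.05, 0, 0.1], [0, 0, 0], 0], [[0.1, 0, 0.2], [0, 0, 0], 0], [[0.15, 0, 0.3], [0, 0, 0], 0], [[0.2, 0, 0.4], [0, 0, 0], 0], [[0.25, 0, 0.5], [0, 0, 0], 0], [[0.3, 0, 0.6], [0, 0, 0], 0], [[0.3, 0, 0.7], [0, 0, 0], 0], [[0.3, 0, 0.8], [0, 0, 0], 0], [[0.3, 0, 0.8], [0, 0, 0], 0], [[0.3, 0, 0.8], [0, 0, 0], 0]]'

```text
time: 21.7
tool_pos: [0.5761, 0.1591, 0.0582]
ee_rot: [3.139, 0.006, 2.878]
wrist_force: [-1.9, -2.0, 18.1]
width: 0.0003
```

```bash
python3 -c "
from h import *
print(done([.3,0,.8],[0,0,0]))"; python3 look.py 19
```

```text
(array([0.5747, 0.1587, 0.054 ]), array([179.99,   0.  , 164.81]))
21.7 [0.57606366 0.15909552 0.05824021] [-1.89 -2.   18.11] [-0.388  0.314  0.016] 0.00029945075467625366
meas (array([23.7,  0.4, 59.6]), np.float64(0.33), np.float64(0.08)) cmd (array([22.5, -0.3, 55.5]), np.float64(0.0), np.float64(0.01))
```

View pics/l19.png

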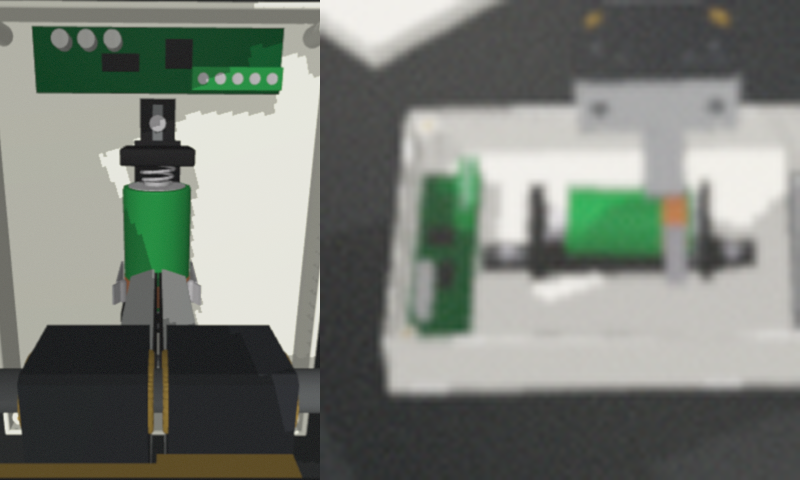

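Request:
apply_moves --moves '[[[0, 0, -0.5], [0, 0, 0], 0], [[0, 0, -1.5], [0, 0, 0], 0], [[-0.5, 0, -3], [0, 0, 0], 0], [[-2, 0, -5], [0, 0, 0], 0], [[-4, 0, -7], [0, 0, 0], 0], [[-6, 0, -8.5], [0, 0, 0], 0], [[-7, 0, -9], [0, 0, 0], 0], [[-7, 0, -9], [0, 0, 0], 0], [[-7, 0, -9], [0, 0, 0], 0], [[-7, 0, -9], [0, 0, 0], 0]]'

```text
time: 22.63
tool_pos: [0.6398, 0.141, 0.1413]
ee_rot: [-3.14, -0.005, 2.878]
wrist_force: [-0.2, -0.0, -1.3]
width: 0.0003
```

```bash
python3 -c "
from h import *
print(done([-7,0,-9],[0,0,0]))"; python3 look.py 20
python3 - <<'E'
import cv2
im=cv2.imread('pics/w20.png');cv2.imwrite('pics/w20a.png',cv2.resize(im[80:280,230:400],None,fx=3,fy=3,interpolation=cv2.INTER_CUBIC))
E
```

```text
(array([0.6423, 0.1403, 0.144 ]), array([179.99,   0.  , 164.81]))
22.6333 [0.63981924 0.14098845 0.14126405] [-0.21 -0.02 -1.28] [ 0.064 -0.013 -0.037] 0.0002841726742429676
meas (array([ 90. ,  -0.4, 142.9]), np.float64(-0.27), np.float64(0.1)) cmd (array([ 92.5,  -0.3, 145.5]), np.float64(0.0), np.float64(0.01))
```

View pics/l20.png

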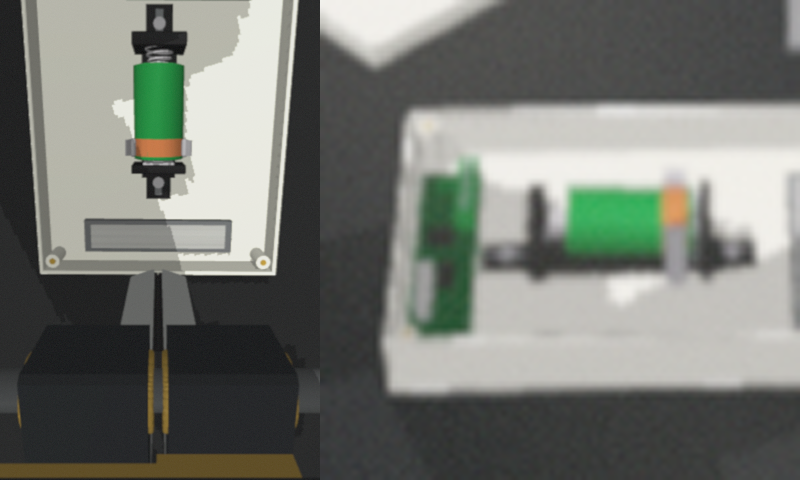

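View pics/w20a.png

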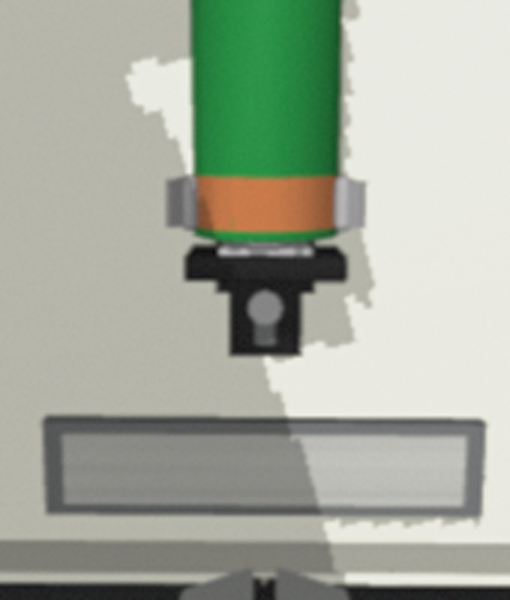

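```bash
python3 -c "
from h import *
for z in (.085,.07,.0575,.055):print(to_row(*press(.007,z,-.0003)))"
```

```text
([10.46, 0.0, 5.9], [0.0, 0.0, 0.0])
([10.46, 0.0, 7.4], [0.0, 0.0, 0.0])
([10.46, 0.0, 8.65], [0.0, 0.0, 0.0])
([10.46, 0.0, 8.9], [0.0, 0.0, 0.0])
```

Request:
apply_moves --moves '[[[3.5, 0, 1.5], [0, 0, 0], 0], [[7, 0, 3], [0, 0, 0], 0], [[9.8, 0, 5], [0, 0, 0], 0], [[10.46, 0, 6], [0, 0, 0], 0], [[10.46, 0, 7], [0, 0, 0], 0], [[10.46, 0, 7.6], [0, 0, 0], 0], [[10.46, 0, 8.1], [0, 0, 0], 0], [[10.46, 0, 8.5], [0, 0, 0], 0], [[10.46, 0, 8.8], [0, 0, 0], 0], [[10.46, 0, 8.9], [0, 0, 0], 0]]'

```text
time: 23.57
tool_pos: [0.5413, 0.1683, 0.0581]
ee_rot: [3.14, -0.0, 2.877]
wrist_force: [-8.5, -1.0, 18.6]
width: 0.0002
```

```bash
python3 -c "
from h import *
print(done([10.46,0,8.9],[0,0,0]))"; python3 look.py 21
```

```text
(array([0.5413, 0.1677, 0.055 ]), array([179.99,   0.  , 164.81]))
23.5667 [0.54127047 0.16825632 0.05806624] [-8.48 -0.95 18.55] [-0.147  1.827 -0.004] 0.00015296335040518218
meas (array([-12.3,   0.1,  59.6]), np.float64(-0.02), np.float64(0.04)) cmd (array([-12.1,  -0.3,  56.5]), np.float64(0.0), np.float64(0.01))
```

View pics/l21.png

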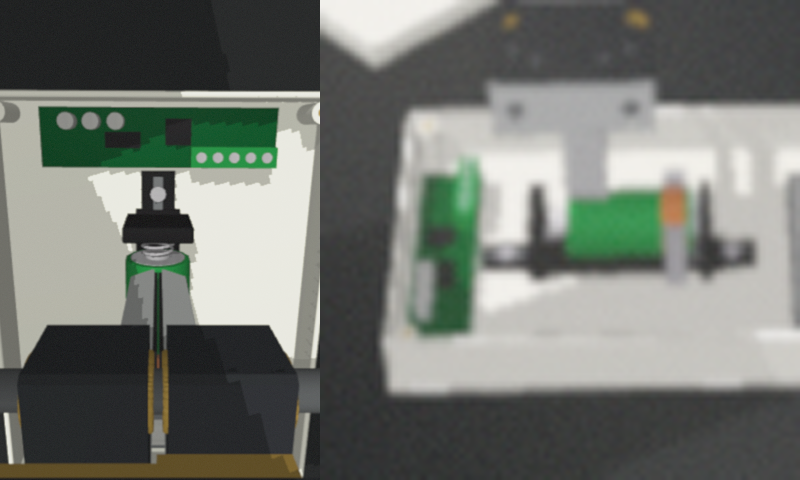

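Request:
apply_moves --moves '[[[0, 0, -0.3], [0, 0, 0], 0], [[0, 0, -1], [0, 0, 0], 0], [[0, 0, -3], [0, 0, 0], 0], [[-2, 0, -5.5], [0, 0, 0], 0], [[-5, 0, -8], [0, 0, 0], 0], [[-8, 0, -10], [0, 0, 0], 0], [[-10, 0, -11], [0, 0, 0], 0], [[-11, 0, -11], [0, 0, 0], 0], [[-11, 0, -11], [0, 0, 0], 0], [[-11, 0, -11], [0, 0, 0], 0]]'

```text
time: 24.5
tool_pos: [0.6473, 0.1389, 0.1639]
ee_rot: [3.141, -0.001, 2.877]
wrist_force: [0.7, -0.4, -1.0]
width: 0.0004
```

```bash
python3 -c "
from h import *
print(done([-11,0,-11],[0,0,0]))"; python3 look.py 22
python3 - <<'E'
from h import *
from bench import optics
im=cv2.imread('pics/w22.png');t=optics.snapshot('top')[:,:,::-1]
b=np.zeros((560,800,3),np.uint8);b[:,:400]=cv2.resize(im[0:224,240:400],(400,560),interpolation=cv2.INTER_CUBIC)
b[:400,400:]=cv2.resize(t[140:340,220:420],(400,400));cv2.imwrite('pics/w22a.png',b)
E
```

```text
(array([0.6475, 0.1389, 0.165 ]), array([179.99,   0.  , 164.81]))
24.5 [0.64729921 0.13885124 0.16388735] [ 0.66 -0.44 -0.97] [ 0.047 -0.007 -0.004] 0.0004247273576645702
meas (array([ 97.7,  -0.4, 165.4]), np.float64(-0.05), np.float64(0.02)) cmd (array([ 97.9,  -0.4, 166.5]), np.float64(0.0), np.float64(0.01))
```

View pics/w22a.png

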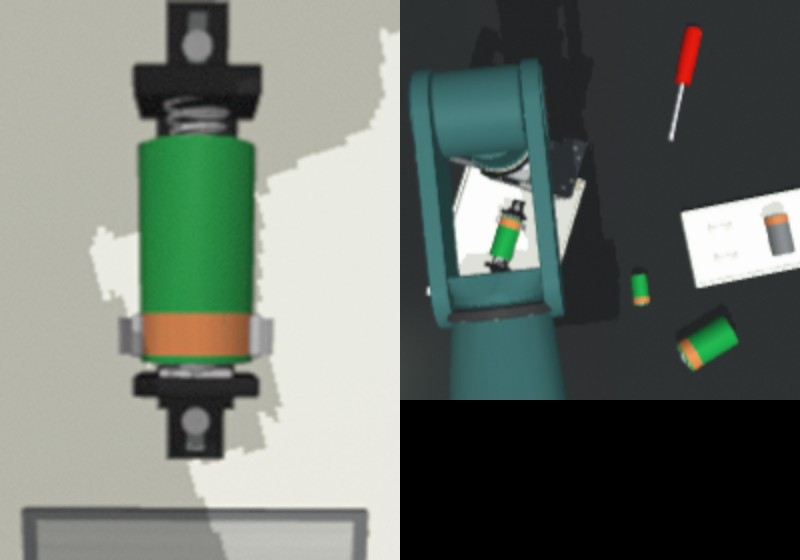

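View pics/l22.png

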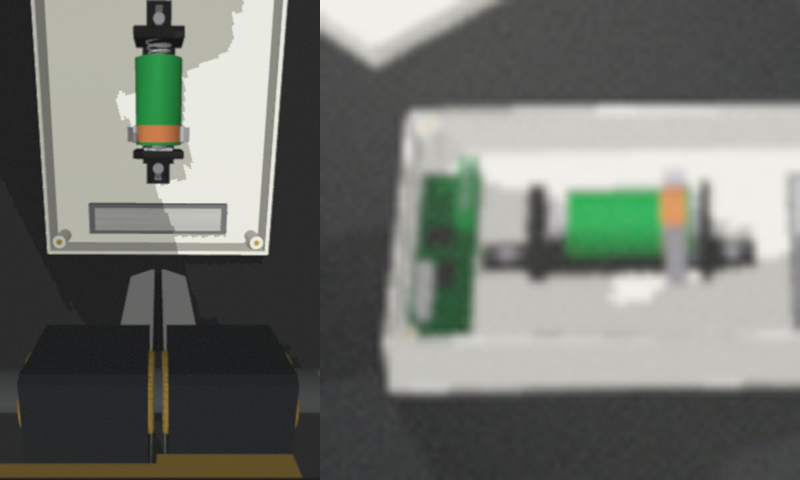

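The pictures show the green cell lying level between the two ears (wrist view, band at about (157,134)). The spring is pressed and the robot is clear of everything. The screwdriver and the spent cell are where they were.

```bash
python3 -c "
from bench import job
print(job.close_job())"
```

```text
the job is handed in; nothing more can be done
None
```

The middle-sized green cell is in the cradle, held by both snap ears and lying level, and I handed the job in at about 24.6 s of the 45 s allowed.

- **How it went in:** I entered it flat end first at about 24.5° and pushed the spring back about 9 mm at 11 N. I then tilted it down onto the ears, let go, and pressed the button end home with closed fingers.
- **Last checks:** with the fingertips on the cell, the TCP stopped at 58.2 mm over the button end and 58.1 mm over the flat end. That puts the top of the cell at about 44.2 mm at both ends, which is the height for a fully seated cell. The final wrist and side pictures show it level between the ears, with the gripper well clear.
- **Left in place:** the spent cell and the screwdriver look unmoved in the last top picture. I did not check the jar and the cover separately, but nothing went near them.
- **Did not go smoothly:**
    - I put the cell back in the tray once to grip it nearer its flat end. The lift after that showed a brief 22 N pull, probably a finger rubbing a tray rib, and it then came free.
    - The first try at lowering the cell with the spring pressed stuck, probably on friction at the spring disc (about 10 N). I eased back and repeated it.
    - The final presses read about 18–19 N, higher than the 6–15 N given for the snap, because I pressed until the cell stopped moving.
- **Disagreement:** the spring met the cell about 2 mm further back than I had measured from the picture, so I went by the felt position.

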